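# Pick the valve from behind the front stock

### The job

An order needs the brass valve that stands hemmed in by the aerosol can, the carton and the pipe coupling on the steel stock tray. First set all three of these aside, upright on the cork mat, then stand the valve upright in the green tote while they wait there, and only then put each of the three back upright on the very spot on the tray where it stood at the start. Set everything down gently without dropping or tipping it, and leave the copper elbow and the steel nut on the tray where they lie.

Things in the scene. Friction and masses are not known exactly. Their poses are not given: they have to be found in the camera images.
- can: aerosol can standing upright: bare aluminium cylinder 55 mm across with a paper band, straight-sided up to 98 mm, then a shoulder and a white cap 38 mm across, total height 125 mm. Mass about 0.3 kg. Origin at the centre of its underside, z up along its axis. At the start it stands on one of the three round marks of the tray.
- carton: tall plain cardboard carton, square 54 x 54 mm, 115 mm high, with a strip of paper tape over it; rigid and closed. Mass about 0.2 kg. Origin at the centre of its underside, x and y square to its side faces, z up. At the start it stands on one of the three round marks of the tray, roughly square to the tray (within 6 degrees).
- coupling: grey plastic pipe coupling, a plain tube standing on end: 58 mm outside diameter, 47 mm bore, 100 mm high. Mass about 0.15 kg. Origin at the centre of its lower end, z up along its axis. At the start it stands on one of the three round marks of the tray.
- valve: brass valve, to be fetched: block 36 x 34 x 36 mm high (x, y, z), pipe stubs of 31 mm diameter at both ends (72 mm overall along x), on top a dark butterfly handle 44 x 10 x 10 mm along x, its top at 52 mm. Rigid, 0.35 kg. Origin: centre of the flat underside, z up. Mid-tray, x along the tray's x within 6 degrees, the three taller things 6 to 25 mm from it in front and on both sides.
- tray: fixed shallow steel tray, 230 x 250 mm (x, y), floor 4 mm thick, rim 14 mm high. Origin: centre of its underside, on the bench; x away from the robot at yaw 0, z up. On its floor three dark round marks, 62 mm across, at (-72, 0), (10, 64) and (10, -64) mm in its frame; at the start can, carton and coupling stand on them, in any arrangement, each within 4 mm of the mark's centre.
- mat: fixed flat cork mat, 300 x 140 mm (x, y), 6 mm thick, to one side of the tray (left or right); the side area. Origin at the centre of its underside, on the bench; z up, x along its length.
- tote: fixed green open plastic tote, empty, 240 x 170 mm (x, y) outside, walls 5 mm, floor 5 mm thick, rim 60 mm above the bench, a small lip outside the two long rims; on the other side of the tray from the mat. Origin at the centre of its underside, on the bench; z up, x along its length.
- elbow: small copper pipe elbow lying flat in a corner of the tray, about 45 x 45 mm, 22 mm high; to be left alone. Origin in the middle of this square, at its underside.
- nut: steel hexagon nut lying flat in another corner of the tray, about 32 mm across flats, 16 mm high; to be left alone. Origin at the centre of its underside.
Not all that is in view belongs to the job. Leave any red look-alike of the can alone.

How it is judged (in metres and radians):
On the way, in this order (a step that is already met when the one before it is completed fails the run):
1. the can, the carton and the coupling all stand upright and released on the cork mat, the valve still in its place on the tray (x of can in the frame of mat between -0.15 and 0.15 m and y of can in the frame of mat between -0.07 and 0.07 m and z of can in the frame of mat between 0.002 and 0.012 m and angle between each of can, carton, coupling's own z axis and vertical below 0.12 rad and linear speed of each of can, carton, coupling below 0.03 m/s and contact force between the fingers and can below 0.1 N and x of carton in the frame of mat between -0.15 and 0.15 m and y of carton in the frame of mat between -0.07 and 0.07 m and z of carton in the frame of mat between 0.002 and 0.012 m and contact force between the fingers and carton below 0.1 N and x of coupling in the frame of mat between -0.15 and 0.15 m and y of coupling in the frame of mat between -0.07 and 0.07 m and z of coupling in the frame of mat between 0.002 and 0.012 m and contact force between the fingers and coupling below 0.1 N and distance of valve from where it was at the start of the episode below 0.03 m), for 0.2 s.
2. the valve stands upright and released in the tote while the three still stand on the mat (x of valve in the frame of tote between -0.11 and 0.11 m and y of valve in the frame of tote between -0.075 and 0.075 m and z of valve in the frame of tote between 0 and 0.015 m and angle between valve's own z axis and vertical below 0.2 rad and linear speed of each of valve, can, carton, coupling below 0.03 m/s and contact force between the fingers and valve below 0.1 N and x of can in the frame of mat between -0.15 and 0.15 m and y of can in the frame of mat between -0.07 and 0.07 m and z of can in the frame of mat between 0.002 and 0.012 m and angle between each of can, carton, coupling's own z axis and vertical below 0.12 rad and contact force between the fingers and can below 0.1 N and x of carton in the frame of mat between -0.15 and 0.15 m and y of carton in the frame of mat between -0.07 and 0.07 m and z of carton in the frame of mat between 0.002 and 0.012 m and contact force between the fingers and carton below 0.1 N and x of coupling in the frame of mat between -0.15 and 0.15 m and y of coupling in the frame of mat between -0.07 and 0.07 m and z of coupling in the frame of mat between 0.002 and 0.012 m and contact force between the fingers and coupling below 0.1 N), for 0.2 s.
At the end, for the whole second after the job is handed in: The valve stands upright (within 11 degrees) on the floor of the tote; the can, the carton and the coupling each stand upright (within 6 degrees) on the tray within 15 mm of where they themselves stood at the start (any yaw); all four are released and at rest (x of valve in the frame of tote between -0.11 and 0.11 m and y of valve in the frame of tote between -0.075 and 0.075 m and z of valve in the frame of tote between 0 and 0.015 m and angle between valve's own z axis and vertical below 0.2 rad and linear speed of each of valve, can, carton, coupling below 0.03 m/s and contact force between the fingers and valve below 0.1 N and distance of each of can, carton, coupling from where it was at the start of the episode below 0.015 m and angle between each of can, carton, coupling's own z axis and vertical below 0.1 rad and contact force between the fingers and can below 0.1 N and contact force between the fingers and carton below 0.1 N and contact force between the fingers and coupling below 0.1 N); the robot touches nothing.
It fails at once if can, carton, coupling or valve is tipped over (more than 40 degrees) (angle between any of can, carton, coupling, valve's own z axis and vertical above 0.7 rad).
It fails at once if one of the four is dropped or thrown (moves faster than 0.7 m/s out of the fingers, a fall of some 25 mm) ((linear speed of can above 0.7 m/s and contact force between the fingers and can below 0.1 N) or (linear speed of carton above 0.7 m/s and contact force between the fingers and carton below 0.1 N) or (linear speed of coupling above 0.7 m/s and contact force between the fingers and coupling below 0.1 N) or (linear speed of valve above 0.7 m/s and contact force between the fingers and valve below 0.1 N)).
It fails at once if the elbow or the nut is moved more than 25 mm (distance of any of elbow, nut from where it was at the start of the episode above 0.025 m).
It also fails if it takes over 144 s, if anything falls off the work surface, if the arm or the gripper's body presses on something with over 40 N, if the wrist force passes 120 N, or if a joint passes its speed limit or range.

### The arm

A 6-joint arm with a two-finger parallel gripper is mounted at the origin on the work surface. World frame = base frame: x ahead of the robot, y to its left, z up, the work surface at z = 0. Lengths are in mm, angles in rad, forces in N, time in s.
With the tool pointing down it reaches from about 275 to 750 mm from the base axis. Payload 10.2 kg.
Tool frame: the origin (TCP) lies midway between the tips of the shut fingers; the grasp point (between the pads) lies 19 mm behind it; z points along the fingers, y is the direction in which the jaws open and shut (so a half turn about z gives the same grasp; the last joint's range is limited). The gripper opens to 85 mm and grips with 20 to 120 N. Pads are 22 mm wide; open, the fingers measure 114 mm over their backs; the gripper's body (76 mm by 85 mm) begins 54 mm behind the grasp point. The pads swing forward as they close: fully open they stand 13 mm farther back than shut.
Start: joints at [-0.223, 0.313, 1.498, -0, 1.331, -0.223], TCP at [525.006, -0.013, 231.294] pointing down, gripper open.
Joint ranges: [-2.94, 2.94], [-0.97, 2.17], [0.19, 2.56], [-1.23, 4.37], [0.02, 3.11], [-2.88, 2.88]. Speed limits (rad/s): [2.39, 2.39, 3.01, 3.14, 3.14, 3.14].

### API

Orientations are given as a unit quaternion [w, x, y, z].
In Python, from rig import sense, optics, ctrl gives the robot as it stands.
- The arm moves only by the tool play_rows, never from a script. Its argument "plan" is a list of rows, each a list of 7 numbers: the shift along the world's x, y, z in mm, then the turn, a rotation vector about the world's x, y, z in rad, then the opening, from -1 (shut) to 1 (fully open), so that 0 is half open. A call has 1 to 5 rows; each row shifts and turns the pose as measured when the row begins; what a row does not reach is not made up. A row lasts 1/12 s, in which the tool goes at most 41.7 mm and 7.16 degrees, less where a joint would pass 70% of its speed; a pose out of reach is approached as far as the arm can. A call is refused whole if a number of a shift passes 41.7 or a number of a turn 0.125, either way. A call with a gripper value outside its range is refused whole. The fingers move at their own pace and stop on an object; "grip_force" is the grip in N (left out, the last holds). Time passes only in rows, so rows that do not move let the fingers close. It gives the time, the measured TCP pose, the force and the opening at its end, in the units of the state.
- sense(): the state, without advancing time (a new reading comes with each control period).
- optics.capture(name): name is "scene" or "side" or "wrist"; returns a dict with "img" (384x512x3 uint8, blue, green, red), "fx", "fy", "cx", "cy" (pixels), "world_to_cam" (4x4, takes a point from world to camera coordinates). Camera axes: x right, y up, looking along -z (the intrinsics and any distortion apply to the point x, -y, -z); pixel columns grow to the right and rows downward; lengths in mm; the calibration is good to about 2 mm. A picture is of the moment at which its call begins. There is no depth.
- ctrl.finish_job(): hands the job in, once; it reports no verdict.
The state is a dict: "time_s": time; "joints": joint angles; "dq": joint speeds; "tau": joint torques, N m; "eef_pos": TCP position; "ee_rot": TCP orientation; "force": force on the tool from outside, world axes, zero at the start; "wrist_torque": the same for the moment, N m; "grip_width": opening from 0.0 (shut) to 1.0 (fully open).
Only numpy, scipy, OpenCV 4.12 (cv2) and the standard library are available. Lean on these libraries where they do the work, as an engineer would, in place of code of your own. Each camera call takes 0.05 s, during which the arm holds its last target. There are 200 camera calls.

## Working session

There is one attempt and no reset: what is moved stays moved. The work goes in short steps, Python scripts to look and compute and a tool call to move; the robot and the scene stay as the last step left them, time stands still between calls to the robot, and variables do not carry over. Pictures are saved under pics/ and viewed, about 12 in all and at most 16, crops included, and the job is handed in when it is done.

Besides the shell and the picture viewer there is one more tool, called after "Request:" by a JSON object that holds its "api" and its "payload", one argument or row to a line. play_rows: Moves the arm, as the interface text tells. Its arguments: {"type":"object","properties":{"plan":{"type":"array"},"grip_force":{"type":"number"}},"required":["plan"]}

```bash
mkdir -p pics; ls; cat > h.py <<'E'
import numpy as np, cv2, json
from rig import sense, optics, ctrl
def cap(n, f=None):
    c=optics.capture(n)
    if f: cv2.imwrite('pics/'+f, c['img'])
    return c
def ray(c,u,v):
    M=np.array(c['world_to_cam']); R=M[:3,:3]; t=M[:3,3]
    d=R.T@np.array([(u-c['cx'])/c['fx'],-(v-c['cy'])/c['fy'],-1.])
    return -R.T@t, d
def onz(c,u,v,z):
    o,d=ray(c,u,v); return (o+d*(z-o[2])/d[2])[:2]
def proj(c,p):
    M=np.array(c['world_to_cam']); q=M[:3,:3]@np.array(p,float)+M[:3,3]
    return c['cx']+c['fx']*q[0]/-q[2], c['cy']-c['fy']*q[1]/-q[2]
E
python3 - <<'E'
from h import *
a=[cap(n,n+'0.png') for n in('scene','side','wrist')]
for c in a: print({k:v for k,v in c.items() if k!='img' and k!='world_to_cam'}, ray(c,c['cx'],c['cy']))
cv2.imwrite('pics/all0.png',cv2.resize(np.vstack([np.hstack([a[0]['img'],a[1]['img']])]),(800,300)))
print(sense())
E
```

```text
pics
{'fx': 493.19883212254024, 'fy': 493.19883212254024, 'cx': 252.97803173627543, 'cy': 193.67255278810723} (array([968.05066894, 468.68061877, 758.5347078 ]), array([-0.45421891, -0.49984821, -0.73745301]))
{'fx': 458.6407188122737, 'fy': 458.6407188122737, 'cx': 257.3219775722433, 'cy': 202.60400292427616} (array([ -95.86706545, -649.75696021,  869.75339181]), array([ 0.51396069,  0.53758618, -0.66846503]))
{'fx': 333.8460568917432, 'fy': 333.8460568917432, 'cx': 261.75249751596823, 'cy': 193.56426331988453} (array([525.74325444,  78.86170181, 373.41726306]), array([-0.00099484, -0.3064902 , -0.9518733 ]))
{'time_s': 0.15, 'joints': array([-2.23385262e-01,  3.13286586e-01,  1.49824411e+00,  3.26747859e-05,
        1.33101043e+00, -2.23402958e-01]), 'dq': array([ 0.00135276, -0.0018347 , -0.00530951, -0.00140564,  0.0001273 ,
       -0.00112164]), 'tau': array([ 1.79854873e-03, -4.12368500e+01, -2.59796566e+01, -1.57318855e-04,
        3.17765021e-03, -3.62555340e-05]), 'eef_pos': array([5.24810537e+02, 4.69228071e-02, 2.30891345e+02]), 'ee_rot': array([-4.09747923e-04,  7.07103194e-01,  7.07110209e-01, -2.39284180e-04]), 'force': array([-0.23622208, -0.23423033,  0.14861391]), 'wrist_torque': array([-0.00536302, -0.03927974, -0.02538779]), 'grip_width': 1.0003545797830606}
```

View pics/scene0.png

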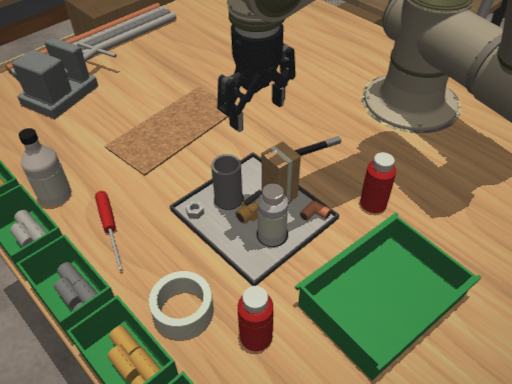

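View pics/side0.png

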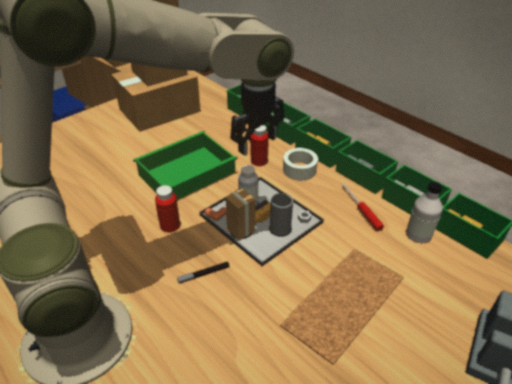

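View pics/wrist0.png

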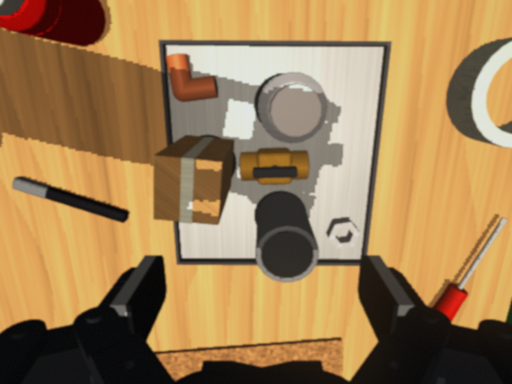

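Candidates in wrist0.png: the can is the silver cylinder at (292,107). The red look-alikes at (55,20), and in scene0 at (378,183) and (256,318), are not it, nor is the grey bottle in scene0 at (47,170). The carton is at (195,180), the coupling at (287,240) and the valve at (274,165). The nut is at (343,230) and the elbow at (190,80). The mat is on the -y side and the tote on +y. I'll check this choice in one close crop.

```bash
python3 - <<'E'
from h import *
im=cv2.imread('pics/wrist0.png')
cv2.imwrite('pics/crop1.png',cv2.resize(im[30:290,140:400],(780,780),interpolation=cv2.INTER_CUBIC)[:, :][0:780])
im=cv2.imread('pics/crop1.png'); cv2.imwrite('pics/crop1.png',cv2.resize(im,(600,600)))
E
```

```text
(no output)
```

View pics/crop1.png

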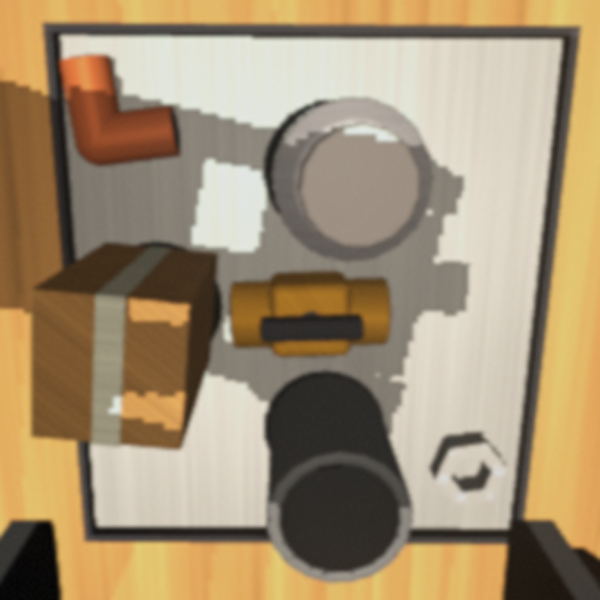

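```bash
python3 - <<'E'
from h import *
c=cap('wrist')
P=lambda x,y,z: onz(c,140+x/2.308,30+y/2.308,z)
T=[P(x,y,14) for x,y in((46,26),(579,28),(523,541),(88,541))]
tc=np.mean(T,0); ex=(T[1]-T[0]+T[2]-T[3]); yaw=np.degrees(np.arctan2(ex[1],ex[0]))
print('tray',np.round(T),tc,yaw, [np.linalg.norm(T[i]-T[i-1]).round() for i in range(4)])
C=[P(x,y,119) for x,y in((33,288),(190,300),(181,448),(32,437))]
ce=C[1]-C[0]+C[2]-C[3]; print('carton',np.mean(C,0),np.degrees(np.arctan2(ce[1],ce[0])),[np.linalg.norm(C[i]-C[i-1]).round() for i in range(4)])
print('can',P(360,184,129)); print('coup',P(340,515,104), 2*71/2.308)
print('valve',P(312,327,56)); 
a,b=P(262,328,56),P(362,327,56); print(a,b)
a=np.radians(yaw); R=np.array([[np.cos(a),-np.sin(a)],[np.sin(a),np.cos(a)]])
for m in((-72,0),(10,64),(10,-64)): print('mark',tc+R@np.array(m))
s=cap('scene')
for n,p in(('mat',[(107,148),(201,90),(229,116),(148,168)]),):
  Q=[onz(s,*q,6) for q in p]; print(n,np.round(Q),np.mean(Q,0))
Q=[onz(s,*q,60) for q in((301,290),(396,221),(477,277),(382,362))]; print('tote',np.round(Q),np.mean(Q,0))
# mat by side
d=cap('side'); Q=[onz(d,*q,6) for q in((355,250),(403,280),(332,359),(283,325))]; print('mat side',np.round(Q),np.mean(Q,0))
for nm,c2 in(('scene',s),('side',d)):
  print(nm,'can',proj(c2,[*P(360,184,129),129]),'coup',proj(c2,[*P(340,515,104),104]),'cart',proj(c2,[*np.mean(C,0),119]))
E
```

```text
tray [[ 425.  121.]
 [ 653.  120.]
 [ 653. -127.]
 [ 424. -127.]] [538.6643828   -3.39182682] -0.15654355785343982 [np.float64(248.0), np.float64(228.0), np.float64(247.0), np.float64(229.0)]
carton [466.05760904  -0.51394202] -4.577443366819759 [np.float64(54.0), np.float64(53.0), np.float64(54.0), np.float64(53.0)]
can [549.98019497  62.79521082]
coup [548.46005832 -64.26024716] 61.52512998266898
valve [538.64950096  -0.90375686]
[517.44867994  -1.3187927 ] [559.84511925  -0.92507753]
mark [466.66465154  -3.19510863]
mark [548.83920609  60.58061233]
mark [548.48948486 -67.41890992]
mat [[ 647. -375.]
 [ 353. -397.]
 [ 372. -268.]
 [ 617. -256.]] [ 497.37949271 -323.96258425]
tote [[627. 204.]
 [397. 225.]
 [400. 388.]
 [630. 368.]] [513.44159735 296.36017019]
mat side [[ 626. -254.]
 [ 633. -391.]
 [ 352. -407.]
 [ 336. -282.]] [ 486.7376033 -333.6938305]
scene can (np.float64(273.8950109875378), np.float64(191.08554537801388)) coup (np.float64(227.18113054135753), np.float64(164.3851179552437)) cart (np.float64(281.65402608130717), np.float64(154.42601714363914))
side can (np.float64(247.9582474669648), np.float64(167.76049763961203)) coup (np.float64(281.57483463730614), np.float64(198.47187890729415)) cart (np.float64(240.28020445797443), np.float64(196.44356307492694))
```

Request:
{"api": "play_rows", "payload": {
  "plan": [
    [12,-32,0,0,0,0,1],
    [12,-32,0,0,0,0,1],
    [0,0,-40,0,0,0,1],
    [0,0,-40,0,0,0,1],
    [0,0,-30,0,0,0,1]
  ],
  "grip_force": 30
}}

```text
time_s: 0.72
eef_pos: [553.0, -67.7, 124.8]
ee_rot: [0.007, 0.707, 0.708, 0.004]
force: [0.8, -0.9, -0.2]
grip_width: 1.001
```

Request:
{"api": "play_rows", "payload": {
  "plan": [
    [-4,3,0,0,0,0,1],
    [0,0,0,0,0,0,1],
    [0,0,-30,0,0,0,1],
    [0,0,-22,0,0,0,1],
    [0,0,0,0,0,0,1]
  ]
}}

```text
time_s: 1.13
eef_pos: [548.5, -64.1, 72.3]
ee_rot: [0.006, 0.706, 0.708, 0.003]
force: [-0.0, 0.3, -0.8]
grip_width: 0.999
```

```bash
python3 - <<'E'
from h import *
print(sense()['eef_pos'],sense()['ee_rot'],sense()['force'])
cap('wrist','w2.png')
E
```

```text
[548.54682124 -64.12798184  72.27156573] [0.00633339 0.70643346 0.70774402 0.00317116] [-0.01146636  0.25543208 -0.81208217]
```

View pics/w2.png

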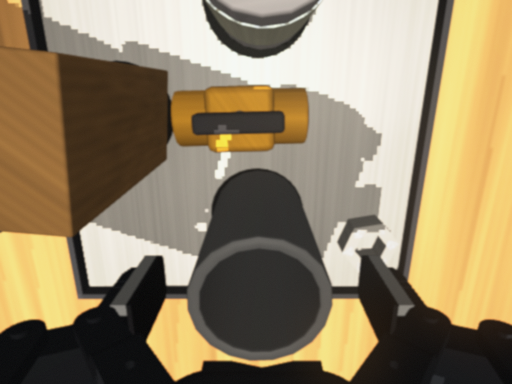

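The wrist view shows the coupling's top ring at (260,298), midway between the fingers at (150,300) and (375,300). I'll go 8 mm lower and close.

Request:
{"api": "play_rows", "payload": {
  "plan": [
    [0,0,-8,0,0,0,1],
    [0,0,0,0,0,0,-0.2],
    [0,0,0,0,0,0,-0.5],
    [0,0,0,0,0,0,-0.5],
    [0,0,0,0,0,0,-0.5]
  ]
}}

```text
time_s: 1.6
eef_pos: [552.9, -65.1, 73.7]
ee_rot: [0.013, 0.706, 0.708, 0.006]
force: [0.2, -0.8, -1.7]
grip_width: 0.687
```

Request:
{"api": "play_rows", "payload": {
  "plan": [
    [0,0,0,0,0,0,-0.5],
    [0,0,0,0,0,0,-0.5],
    [0,0,0,0,0,0,-0.5]
  ]
}}

```text
time_s: 1.85
eef_pos: [553.3, -65.1, 74.6]
ee_rot: [0.013, 0.706, 0.708, 0.006]
force: [-0.3, 0.8, -0.9]
grip_width: 0.686
```

```bash
python3 - <<'E'
from h import *
s=sense()
for k,v in s.items(): print(k,np.round(v,4))
cap('wrist','w3.png')
print(sense()['eef_pos'])
E
```

```text
time_s 1.85
joints [-3.2760e-01  5.3740e-01  1.6071e+00  1.0000e-04  9.6780e-01 -3.3050e-01]
dq [ 0.001  -0.001  -0.0017  0.001   0.0002 -0.0009]
tau [ 1.08000e-02 -4.77237e+01 -2.20740e+01 -1.80000e-03 -8.72000e-02
 -1.00000e-04]
eef_pos [553.2852 -65.1462  74.6157]
ee_rot [0.0131 0.706  0.708  0.0065]
force [-0.3155  0.8405 -0.9139]
wrist_torque [-0.0253  0.0418 -0.0658]
grip_width 0.6856
[553.27579412 -65.13563255  74.56657032]
```

View pics/w3.png

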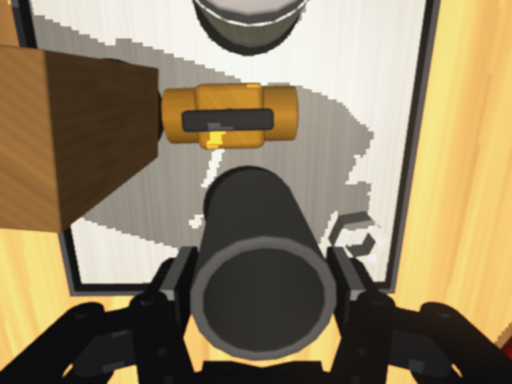

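The coupling is between the pads, but the tool drifted by about 5 mm and 1.5°. I'll lift a little, straighten it and see how it responds.

Request:
{"api": "play_rows", "payload": {
  "plan": [
    [0,0,15,0,0,0,-0.5],
    [0,0,0,0.01,0.027,-0.003,-0.5],
    [0,0,0,0,0,0,-0.5]
  ]
}}

```text
time_s: 2.15
eef_pos: [552.7, -64.9, 89.5]
ee_rot: [-0.001, 0.707, 0.707, -0.0]
force: [-0.3, -0.6, -1.0]
grip_width: 0.687
```

Request:
{"api": "play_rows", "payload": {
  "plan": [
    [0,0,0,0,0,0,-0.5]
  ]
}}

```text
time_s: 2.23
eef_pos: [552.8, -65.0, 89.6]
ee_rot: [-0.001, 0.707, 0.707, 0.0]
force: [0.4, 0.9, -0.9]
grip_width: 0.687
```

Request:
{"api": "play_rows", "payload": {
  "plan": [
    [0,0,0,0,0,0,-0.5]
  ]
}}

```text
time_s: 2.32
eef_pos: [552.8, -65.0, 89.3]
ee_rot: [-0.001, 0.707, 0.707, 0.0]
force: [-0.6, -0.6, -0.6]
grip_width: 0.689
```

Request:
{"api": "play_rows", "payload": {
  "plan": [
    [0,0,30,0,0,0,-0.5],
    [3,-20,0,0,0,0,-0.5],
    [6,-38,0,0,0,0,-0.5],
    [6,-38,0,0,0,0,-0.5],
    [6,-38,0,0,0,0,-0.5]
  ]
}}

```text
time_s: 2.73
eef_pos: [572.6, -195.9, 119.5]
ee_rot: [-0.002, 0.703, 0.711, 0.0]
force: [1.2, 1.0, -0.2]
grip_width: 0.684
```

Request:
{"api": "play_rows", "payload": {
  "plan": [
    [6,-38,0,0,0,0,-0.5],
    [6,-38,0,0,0,0,-0.5],
    [5,-30,0,0,0,0,-0.5],
    [2,-15,0,0,0,0,-0.5],
    [0,0,0,0,0,0,-0.5]
  ]
}}

```text
time_s: 3.15
eef_pos: [590.0, -329.8, 117.0]
ee_rot: [-0.001, 0.705, 0.709, -0.0]
force: [-0.4, 1.0, -1.9]
grip_width: 0.684
```

```bash
cat > st.py <<'E'
from h import *
from scipy.spatial.transform import Rotation as Ro
import sys
s=sense(); w,x,y,z=s['ee_rot']; R=Ro.from_quat([x,y,z,w]); 
yaw=float(sys.argv[1]) if len(sys.argv)>1 else 0
R0=Ro.from_rotvec([0,0,yaw])*Ro.from_quat([.70711,.70711,0,0])
print(s['time_s'],s['eef_pos'].round(1),'fix turn',(R0*R.inv()).as_rotvec().round(4),'F',s['force'].round(1),'g',round(s['grip_width'],3),s['joints'].round(2))
E
python3 st.py
```

```text
3.15 [ 590.  -329.8  117. ] fix turn [-0.0013 -0.0023 -0.0046] F [-0.4  1.  -1.9] g 0.684 [-0.68  0.74  1.12 -0.    1.28 -0.69]
```

Request:
{"api": "play_rows", "payload": {
  "plan": [
    [5,0,-12,0,0,0,-0.5],
    [0,0,-15,0,0,0,-0.5],
    [0,0,-8,0,0,0,-0.5],
    [0,0,0,0,0,0,-0.5]
  ]
}}

```text
time_s: 3.48
eef_pos: [595.1, -327.4, 77.4]
ee_rot: [-0.002, 0.705, 0.709, -0.0]
force: [0.3, -1.0, -1.5]
grip_width: 0.685
```

```bash
python3 st.py; python3 - <<'E'
from h import *
a=cap('scene');b=cap('side')
cv2.imwrite('pics/p4.png',np.hstack([cv2.resize(a['img'][60:260,80:330],(400,320)),cv2.resize(b['img'][180:370,230:467],(400,320))]))
E
```

```text
3.4833 [ 595.1 -327.4   77.4] fix turn [-0.0031 -0.0035 -0.0049] F [ 0.3 -1.  -1.5] g 0.685 [-0.68  0.79  1.14  0.    1.21 -0.68]
```

View pics/p4.png

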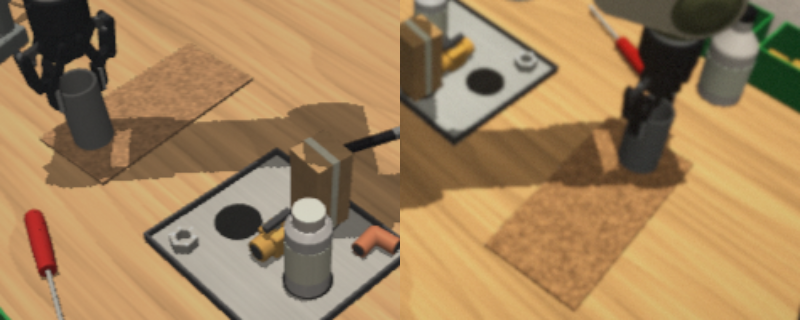

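The coupling is over the far end of the mat, about 1 mm above it. I'll lower it until contact.

Request:
{"api": "play_rows", "payload": {
  "plan": [
    [0,0,-1,0,0,0,-0.5],
    [0,0,-1,0,0,0,-0.5]
  ]
}}

```text
time_s: 3.75
eef_pos: [596.5, -327.2, 78.8]
ee_rot: [-0.0, 0.705, 0.709, 0.0]
force: [-0.2, 0.3, -1.3]
grip_width: 0.69
```

Request:
{"api": "play_rows", "payload": {
  "plan": [
    [0,0,-1,0,0,0,-0.5],
    [0,0,-1,0,0,0,-0.5]
  ]
}}

```text
time_s: 3.92
eef_pos: [597.0, -327.1, 77.8]
ee_rot: [0.001, 0.705, 0.709, 0.0]
force: [-0.3, -1.1, -1.3]
grip_width: 0.682
```

Request:
{"api": "play_rows", "payload": {
  "plan": [
    [-1,0,-2,0,0,0,-0.5],
    [0,0,-1,0,0,0,-0.5]
  ]
}}

```text
time_s: 4.08
eef_pos: [596.2, -327.1, 75.2]
ee_rot: [0.001, 0.705, 0.71, 0.0]
force: [-0.8, -0.4, -1.5]
grip_width: 0.683
```

Request:
{"api": "play_rows", "payload": {
  "plan": [
    [0,0,-2,0,0,0,-0.5],
    [0,0,0,0,0,0,-0.5]
  ]
}}

```text
time_s: 4.25
eef_pos: [596.3, -328.0, 75.2]
ee_rot: [0.003, 0.705, 0.709, -0.0]
force: [-0.3, -0.5, -0.6]
grip_width: 0.684
```

```bash
python3 st.py; python3 - <<'E'
from h import *
b=cap('side');a=cap('scene')
cv2.imwrite('pics/p5.png',np.hstack([cv2.resize(a['img'][80:180,80:180],(400,400)),cv2.resize(b['img'][220:320,330:430],(400,400))]))
E
```

```text
4.25 [ 596.3 -328.    75.2] fix turn [ 0.0041  0.0039 -0.0067] F [-0.3 -0.5 -0.6] g 0.684 [-0.67  0.79  1.15 -0.    1.2  -0.68]
```

View pics/p5.png

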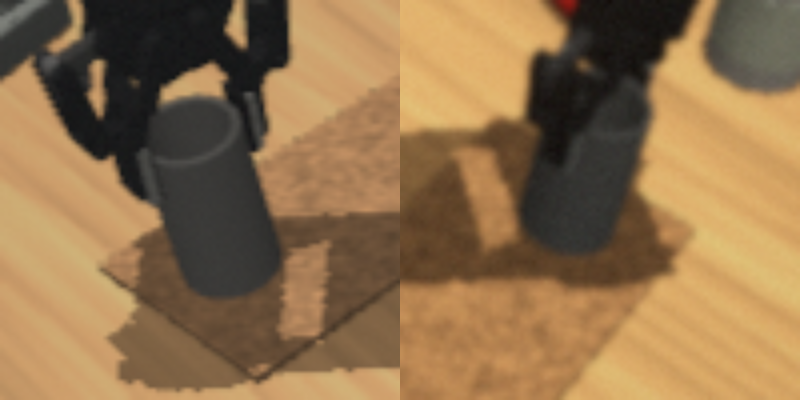

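```bash
python3 - <<'E'
from h import *
a=cap('scene');b=cap('side')
for z in (6,106): print(z,proj(a,[596.3,-328,z]),proj(b,[596.3,-328,z]))
# fixed base at z=6 from observation
print(onz(a,137.5,148.7,6),onz(a,128.8,112.8,106))
print(onz(b,330+572/4,220+225/4,6), onz(b,330+610/4,220+110/4,106))
E
```

```text
6 (np.float64(137.33691168971984), np.float64(147.50503700124375)) (np.float64(371.9106612664002), np.float64(273.0283661685873))
106 (np.float64(128.48774717378058), np.float64(112.4891298279336)) (np.float64(379.59331740538704), np.float64(244.73716913755476))
[ 598.32738314 -324.3633344 ] [ 596.41477856 -326.6390233 ]
[ 766.00263335 -499.85604148] [ 759.64721076 -491.74864615]
```

The coupling's rim and base match a vertical axis at (596,-328) in both views, so it is upright and touching the mat. I'll release it and rise.

Request:
{"api": "play_rows", "payload": {
  "plan": [
    [0,0,-1,0,0,0,-0.3],
    [0,0,0,0,0,0,0.6],
    [0,0,0,0,0,0,1],
    [0,0,0,0,0,0,1],
    [0,0,0,0,0,0,1]
  ]
}}

```text
time_s: 4.87
eef_pos: [596.4, -327.9, 73.9]
ee_rot: [0.003, 0.705, 0.71, -0.0]
force: [-0.2, -0.3, -0.2]
grip_width: 1.005
```

Request:
{"api": "play_rows", "payload": {
  "plan": [
    [0,0,15,0,0,0,1],
    [0,0,30,0,0,0,1],
    [0,0,40,0,0,0,1],
    [0,0,40,0,0,0,1],
    [0,0,0,0,0,0,1]
  ]
}}

```text
time_s: 5.28
eef_pos: [594.3, -325.9, 199.8]
ee_rot: [-0.002, 0.705, 0.71, -0.0]
force: [0.2, -0.1, 2.0]
grip_width: 1.002
```

```bash
python3 st.py
```

```text
5.2833 [ 594.3 -325.9  199.8] fix turn [-0.0018 -0.0027 -0.007 ] F [ 0.2 -0.1  2. ] g 1.002 [-0.67  0.69  1.   -0.    1.46 -0.68]
```

Request:
{"api": "play_rows", "payload": {
  "plan": [
    [-8,20,0,0,0,0,1],
    [-15,38,0,0,0,-0.04,1],
    [-15,38,0,0,0,-0.04,1],
    [-15,38,0,0,0,0,1],
    [-15,38,0,0,0,0,1]
  ]
}}

```text
time_s: 5.7
eef_pos: [524.3, -155.6, 199.2]
ee_rot: [0.002, 0.737, 0.676, -0.0]
force: [1.0, 0.2, 0.6]
grip_width: 1.002
```

Request:
{"api": "play_rows", "payload": {
  "plan": [
    [-15,38,0,0,0,0,1],
    [-15,38,0,0,0,0,1],
    [-15,38,0,0,0,0,1],
    [-7,15,0,0,0,0,1],
    [0,0,0,0,0,0,1]
  ]
}}

```text
time_s: 6.12
eef_pos: [466.8, -18.4, 198.6]
ee_rot: [0.001, 0.735, 0.678, 0.001]
force: [-0.0, -0.3, 0.2]
grip_width: 1.0
```

```bash
python3 st.py -0.08
```

```text
6.1167 [466.8 -18.4 198.6] fix turn [0.0008 0.0025 0.0011] F [-0.  -0.3  0.2] g 1.0 [-0.29  0.21  1.72 -0.    1.21 -0.21]
```

Request:
{"api": "play_rows", "payload": {
  "plan": [
    [-1,18,0,0,0,0,1],
    [0,0,-20,0,0,0,1],
    [0,0,-25,0,0,0,1],
    [0,0,-10,0,0,0,1],
    [0,0,0,0,0,0,1]
  ]
}}

```text
time_s: 6.53
eef_pos: [467.9, -1.2, 142.7]
ee_rot: [0.004, 0.735, 0.678, 0.002]
force: [0.4, 0.3, 0.2]
grip_width: 1.0
```

```bash
python3 st.py -0.08; python3 - <<'E'
from h import *
cap('wrist','w6.png')
E
```

```text
6.5333 [467.9  -1.2 142.7] fix turn [ 0.0029  0.0087 -0.0004] F [0.4 0.3 0.2] g 1.0 [-0.25  0.28  1.79 -0.    1.06 -0.17]
```

View pics/w6.png

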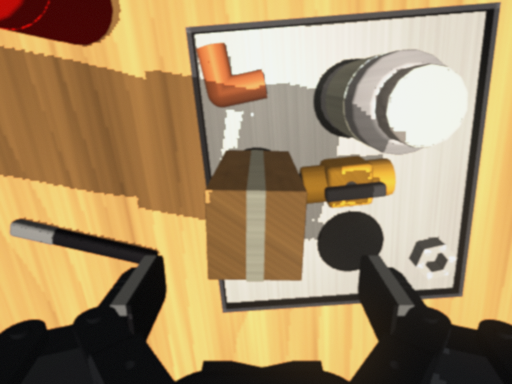

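```bash
python3 - <<'E'
from h import *
c=cap('wrist')
C=[onz(c,*p,119) for p in ((207,188),(304,192),(301,279),(208,278))]; e=C[1]-C[0]+C[2]-C[3]
print(np.mean(C,0),np.degrees(np.arctan2(e[1],e[0])))
E
```

```text
[465.56081098  -0.68217279] -6.477085629371695
```

Request:
{"api": "play_rows", "payload": {
  "plan": [
    [-2,0,0,0.003,0.009,0,1],
    [0,0,-25,0,0,0,1],
    [0,0,-25,0,0,0,1],
    [0,0,-15,0,0,0,1],
    [0,0,0,0,0,0,1]
  ]
}}

```text
time_s: 7.05
eef_pos: [470.3, -3.9, 82.5]
ee_rot: [0.005, 0.735, 0.678, 0.003]
force: [-0.8, -0.4, -0.3]
grip_width: 1.0
```

```bash
python3 st.py -0.08
```

```text
7.05 [470.3  -3.9  82.5] fix turn [0.003  0.0115 0.0015] F [-0.8 -0.4 -0.3] g 1.0 [-0.26  0.37  1.85  0.    0.91 -0.18]
```

Request:
{"api": "play_rows", "payload": {
  "plan": [
    [-4,3,-4,0.003,0.0115,0,1],
    [0,0,-8,0,0,0,1],
    [0,0,-2,0,0,0,1],
    [0,0,0,0,0,0,1]
  ]
}}

```text
time_s: 7.38
eef_pos: [467.9, -1.6, 70.8]
ee_rot: [0.001, 0.736, 0.678, 0.001]
force: [-0.1, 0.5, 0.9]
grip_width: 1.0
```

```bash
python3 st.py -0.08
```

```text
7.3833 [467.9  -1.6  70.8] fix turn [0.0008 0.0034 0.002 ] F [-0.1  0.5  0.9] g 1.0 [-0.25  0.39  1.86  0.    0.89 -0.17]
```

Request:
{"api": "play_rows", "payload": {
  "plan": [
    [-2,1,-3,0.001,0.004,0,1],
    [0,0,0,0,0,0,0],
    [0,0,0,0,0,0,-0.5],
    [0,0,0,0,0,0,-0.5],
    [0,0,0,0,0,0,-0.5]
  ]
}}

```text
time_s: 7.8
eef_pos: [466.3, -0.6, 69.2]
ee_rot: [0.0, 0.735, 0.678, 0.0]
force: [0.3, -0.9, -1.0]
grip_width: 0.628
```

Request:
{"api": "play_rows", "payload": {
  "plan": [
    [0,0,0,0,0,0,-0.5],
    [0,0,0,0,0,0,-0.5]
  ]
}}

```text
time_s: 7.97
eef_pos: [466.3, -0.6, 69.1]
ee_rot: [0.0, 0.735, 0.678, 0.0]
force: [0.6, 0.8, -2.4]
grip_width: 0.632
```

```bash
python3 st.py -0.08
```

```text
7.9667 [466.3  -0.6  69.1] fix turn [0.0003 0.001  0.0017] F [ 0.6  0.8 -2.4] g 0.632 [-0.25  0.39  1.86 -0.    0.88 -0.17]
```

Request:
{"api": "play_rows", "payload": {
  "plan": [
    [0,0,15,0,0,0,-0.5],
    [0,0,35,0,0,0,-0.5],
    [-4,-20,5,0,0,0,-0.5],
    [-8,-38,0,0,0,0,-0.5],
    [-8,-38,0,0,0,0,-0.5]
  ]
}}

```text
time_s: 8.38
eef_pos: [445.5, -94.3, 125.9]
ee_rot: [-0.0, 0.732, 0.681, -0.0]
force: [-0.2, -0.1, -2.1]
grip_width: 0.634
```

Request:
{"api": "play_rows", "payload": {
  "plan": [
    [-8,-38,0,0,0,0,-0.5],
    [-8,-38,0,0,0,0,-0.5],
    [-8,-38,0,0,0,0,-0.5],
    [-8,-38,0,0,0,0,-0.5],
    [-8,-36,0,0,0,0,-0.5]
  ]
}}

```text
time_s: 8.8
eef_pos: [402.0, -290.5, 126.7]
ee_rot: [0.001, 0.732, 0.682, 0.0]
force: [0.8, 0.1, -1.4]
grip_width: 0.628
```

Request:
{"api": "play_rows", "payload": {
  "plan": [
    [0,0,0,0,0,0,-0.5],
    [0,0,0,0,0,0,-0.5]
  ]
}}

```text
time_s: 8.97
eef_pos: [400.0, -297.3, 126.3]
ee_rot: [0.001, 0.734, 0.679, -0.0]
force: [0.1, 0.7, -1.9]
grip_width: 0.631
```

```bash
python3 st.py -0.08
```

```text
8.9667 [ 400.  -297.3  126.3] fix turn [ 0.0024  0.0017 -0.0018] F [ 0.1  0.7 -1.9] g 0.631 [-0.87  0.37  1.72 -0.    1.05 -0.8 ]
```

Target: TCP (394,-328), z ≈ 71.

Request:
{"api": "play_rows", "payload": {
  "plan": [
    [-5,-28,0,0.002,0.002,0,-0.5],
    [0,0,-18,0,0,0,-0.5],
    [0,0,-18,0,0,0,-0.5],
    [0,0,-8,0,0,0,-0.5],
    [0,0,0,0,0,0,-0.5]
  ]
}}

```text
time_s: 9.38
eef_pos: [395.6, -324.6, 81.0]
ee_rot: [0.0, 0.734, 0.679, -0.0]
force: [-1.1, 0.1, -2.4]
grip_width: 0.626
```

```bash
python3 st.py -0.08
```

```text
9.3833 [ 395.6 -324.6   81. ] fix turn [ 0.0007  0.0004 -0.0033] F [-1.1  0.1 -2.4] g 0.626 [-0.92  0.46  1.72 -0.    0.96 -0.84]
```

Request:
{"api": "play_rows", "payload": {
  "plan": [
    [0,-3,-5,0,0,0,-0.5],
    [0,0,-3,0,0,0,-0.5],
    [0,0,0,0,0,0,-0.5]
  ]
}}

```text
time_s: 9.63
eef_pos: [396.5, -326.7, 73.5]
ee_rot: [0.001, 0.733, 0.68, -0.0]
force: [-0.2, 0.0, -2.5]
grip_width: 0.628
```

Request:
{"api": "play_rows", "payload": {
  "plan": [
    [0,0,-2,0,0,0,-0.5],
    [0,0,0,0,0,0,-0.5]
  ]
}}

```text
time_s: 9.8
eef_pos: [397.0, -326.7, 72.2]
ee_rot: [0.001, 0.733, 0.681, -0.0]
force: [-0.3, -0.4, -2.1]
grip_width: 0.632
```

```bash
python3 st.py -0.08
```

```text
9.8 [ 397.  -326.7   72.2] fix turn [ 0.0022  0.0018 -0.0062] F [-0.3 -0.4 -2.1] g 0.632 [-0.92  0.47  1.72  0.    0.94 -0.84]
```

Request:
{"api": "play_rows", "payload": {
  "plan": [
    [0,0,-2,0,0,0,-0.5],
    [0,0,0,0,0,0,-0.5]
  ]
}}

```text
time_s: 9.97
eef_pos: [397.3, -327.2, 71.1]
ee_rot: [0.002, 0.733, 0.681, -0.0]
force: [1.0, -0.3, -2.1]
grip_width: 0.631
```

Request:
{"api": "play_rows", "payload": {
  "plan": [
    [0,0,-1,0,0,0,-0.5],
    [0,0,0,0,0,0,0.4],
    [0,0,0,0,0,0,1],
    [0,0,0,0,0,0,1],
    [0,0,0,0,0,0,1]
  ]
}}

```text
time_s: 10.38
eef_pos: [397.9, -327.9, 71.2]
ee_rot: [0.004, 0.733, 0.681, -0.001]
force: [-0.0, 1.1, 0.5]
grip_width: 1.002
```

Request:
{"api": "play_rows", "payload": {
  "plan": [
    [0,0,15,0,0,0,1],
    [0,0,30,0,0,0,1],
    [0,0,40,0,0,0,1],
    [0,0,40,0,0,0,1],
    [0,0,0,0,0,0,1]
  ]
}}

```text
time_s: 10.8
eef_pos: [396.4, -325.8, 199.2]
ee_rot: [0.001, 0.733, 0.681, -0.0]
force: [0.4, -1.1, 0.9]
grip_width: 1.0
```

```bash
python3 st.py; python3 - <<'E'
from h import *
cap('wrist','w7.png'); cap('scene','s7.png')
E
```

```text
10.8 [ 396.4 -325.8  199.2] fix turn [0.0009 0.0008 0.0737] F [ 0.4 -1.1  0.9] g 1.0 [-0.92  0.31  1.58  0.    1.24 -0.84]
```

View pics/w7.png

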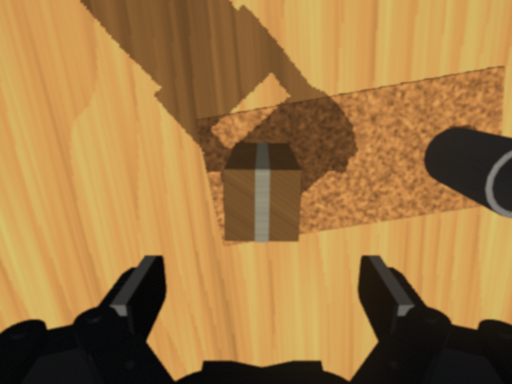

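```bash
python3 - <<'E'
from h import *
c=cap('wrist')
Q=[onz(c,*p,6) for p in ((198,119),(224,242),(482,206),(504,66))]; print(np.round(Q),np.mean(Q,0))
print(np.mean([onz(c,*p,121) for p in((224,170),(300,170),(299,241),(224,240))],0))
E
```

```text
[[ 337. -270.]
 [ 348. -403.]
 [ 622. -381.]
 [ 625. -244.]] [ 482.99666928 -324.3462714 ]
[ 395.49141752 -323.43042719]
```

Request:
{"api": "play_rows", "payload": {
  "plan": [
    [8,20,0,0,0,0,1],
    [15,38,0,0,0,0.037,1],
    [15,38,0,0,0,0.037,1],
    [15,38,0,0,0,0,1],
    [15,38,0,0,0,0,1]
  ]
}}

```text
time_s: 11.37
eef_pos: [459.2, -150.1, 183.1]
ee_rot: [-0.012, 0.71, 0.704, -0.001]
force: [1.4, -0.3, -0.7]
grip_width: 0.997
```

Request:
{"api": "play_rows", "payload": {
  "plan": [
    [15,38,0,0,0,0,1],
    [15,38,0,0,0,0,1],
    [15,38,0,0,0,0,1],
    [15,38,0,0,0,0,1],
    [15,38,0,0,0,0,1]
  ]
}}

```text
time_s: 11.78
eef_pos: [530.3, 45.7, 174.5]
ee_rot: [-0.019, 0.71, 0.704, -0.005]
force: [0.8, -1.0, 0.1]
grip_width: 1.0
```

Request:
{"api": "play_rows", "payload": {
  "plan": [
    [0,0,0,0,0,0,1],
    [0,0,0,0,0,0,1]
  ]
}}

```text
time_s: 11.95
eef_pos: [530.1, 52.8, 170.4]
ee_rot: [-0.022, 0.707, 0.707, -0.006]
force: [0.2, -0.3, -0.2]
grip_width: 0.998
```

```bash
python3 st.py
```

```text
11.95 [530.1  52.8 170.4] fix turn [-0.0222 -0.0392  0.0012] F [ 0.2 -0.3 -0.2] g 0.998 [-0.13  0.4   1.53  0.02  1.24 -0.13]
```

Request:
{"api": "play_rows", "payload": {
  "plan": [
    [10,5,10,-0.022,-0.039,0,1],
    [10,5,0,0,0,0,1],
    [0,0,0,0,0,0,1]
  ]
}}

```text
time_s: 12.2
eef_pos: [548.6, 62.1, 176.1]
ee_rot: [-0.003, 0.708, 0.706, -0.003]
force: [-0.3, -0.7, 0.1]
grip_width: 1.0
```

```bash
python3 st.py; python3 - <<'E'
from h import *
cap('wrist','w8.png')
E
```

```text
12.2 [548.6  62.1 176.1] fix turn [ 0.0001 -0.0073  0.0018] F [-0.3 -0.7  0.1] g 1.0 [-0.1   0.42  1.49 -0.    1.24 -0.1 ]
```

View pics/w8.png

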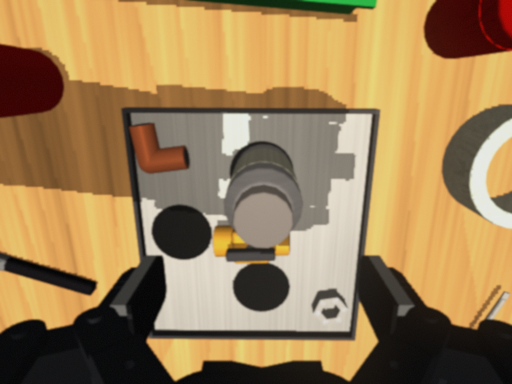

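The can's white cap is at (263,218), centred between the fingers, and both vacated marks can be seen at (181,232) and (261,286). I'll measure them and then descend.

```bash
python3 - <<'E'
from h import *
c=cap('wrist')
print('can',onz(c,263,219,129))
g=cv2.cvtColor(c['img'],cv2.COLOR_BGR2GRAY)
for u,v in((181,232),(261,286)):
  m=np.zeros(g.shape,np.uint8); m[v-36:v+36,u-36:u+36]=(g[v-36:v+36,u-36:u+36]<45)*255
  k=max(cv2.findContours(m,0,2)[0],key=cv2.contourArea); e=cv2.fitEllipse(k); print(e, onz(c,*e[0],4))
E
```

```text
can [549.18460093  63.09328432]
((181.9679412841797, 231.0959930419922), (51.0797119140625, 56.95008850097656), 115.2114486694336) [465.14172241  -1.40671372]
((261.3849182128906, 285.9810485839844), (45.35469436645508, 52.5427360534668), 91.41072082519531) [546.70335125 -66.48306148]
```

Request:
{"api": "play_rows", "payload": {
  "plan": [
    [1,1,-12,0,-0.007,0,1],
    [0,0,-22,0,0,0,1],
    [0,0,-22,0,0,0,1],
    [0,0,-12,0,0,0,1],
    [0,0,0,0,0,0,1]
  ]
}}

```text
time_s: 12.72
eef_pos: [545.8, 57.9, 104.7]
ee_rot: [-0.001, 0.71, 0.704, -0.001]
force: [0.4, 0.6, 0.6]
grip_width: 1.0
```

```bash
python3 st.py
```

```text
12.7167 [545.8  57.9 104.7] fix turn [ 0.0002 -0.0029  0.0079] F [0.4 0.6 0.6] g 1.0 [-0.11  0.5   1.58 -0.    1.07 -0.1 ]
```

Request:
{"api": "play_rows", "payload": {
  "plan": [
    [4,5,-8,0,-0.003,0,1],
    [0,0,-14,0,0,0,1],
    [0,0,-9,0,0,0,1],
    [0,0,0,0,0,0,1]
  ]
}}

```text
time_s: 13.05
eef_pos: [550.1, 61.6, 73.1]
ee_rot: [0.001, 0.711, 0.703, 0.0]
force: [-0.3, -0.4, -0.5]
grip_width: 0.999
```

```bash
python3 st.py
```

```text
13.05 [550.1  61.6  73.1] fix turn [0.0002 0.0014 0.011 ] F [-0.3 -0.4 -0.5] g 0.999 [-0.1   0.55  1.6  -0.    1.   -0.09]
```

Request:
{"api": "play_rows", "payload": {
  "plan": [
    [0,2,-5,0,0.001,0.01,1],
    [0,0,-4,0,0,0,1],
    [0,0,0,0,0,0,1]
  ]
}}

```text
time_s: 13.3
eef_pos: [550.8, 63.7, 64.5]
ee_rot: [0.001, 0.707, 0.707, 0.001]
force: [-0.2, -0.0, -0.9]
grip_width: 1.001
```

```bash
python3 st.py
```

```text
13.3 [550.8  63.7  64.5] fix turn [0.0004 0.0022 0.0001] F [-0.2 -0.  -0.9] g 1.001 [-0.1   0.56  1.6  -0.    0.98 -0.1 ]
```

Request:
{"api": "play_rows", "payload": {
  "plan": [
    [-1,0,0,0,0.002,0,0.3],
    [0,0,0,0,0,0,-0.5],
    [0,0,0,0,0,0,-0.5],
    [0,0,0,0,0,0,-0.5],
    [0,0,0,0,0,0,-0.5]
  ],
  "grip_force": 35
}}

```text
time_s: 13.72
eef_pos: [550.0, 63.8, 65.7]
ee_rot: [0.001, 0.707, 0.707, 0.0]
force: [-0.6, 0.7, -2.1]
grip_width: 0.633
```

Request:
{"api": "play_rows", "payload": {
  "plan": [
    [0,0,0,0,0,0,-0.5],
    [0,0,0,0,0,0,-0.5]
  ]
}}

```text
time_s: 13.88
eef_pos: [549.9, 63.8, 65.6]
ee_rot: [0.0, 0.707, 0.707, 0.0]
force: [-0.5, 0.0, -0.2]
grip_width: 0.633
```

```bash
python3 st.py
```

```text
13.8833 [549.9  63.8  65.6] fix turn [ 0.0004  0.0009 -0.0001] F [-0.5  0.  -0.2] g 0.633 [-0.1   0.56  1.6  -0.    0.98 -0.1 ]
```

Request:
{"api": "play_rows", "payload": {
  "plan": [
    [0,0,15,0,0,0,-0.5],
    [0,0,35,0,0,0,-0.5],
    [-2,-15,30,0,0,0,-0.5],
    [-5,-38,0,0,0,0,-0.5],
    [-5,-38,0,0,0,0,-0.5]
  ]
}}

```text
time_s: 14.3
eef_pos: [535.9, -24.0, 147.0]
ee_rot: [-0.002, 0.704, 0.71, -0.001]
force: [0.7, -1.0, -3.9]
grip_width: 0.635
```

Request:
{"api": "play_rows", "payload": {
  "plan": [
    [-5,-38,0,0,0,0,-0.5],
    [-5,-38,0,0,0,0,-0.5],
    [-5,-38,0,0,0,0,-0.5],
    [-5,-38,0,0,0,0,-0.5],
    [-5,-38,0,0,0,0,-0.5]
  ]
}}

```text
time_s: 14.72
eef_pos: [508.5, -221.5, 148.2]
ee_rot: [-0.001, 0.703, 0.711, -0.0]
force: [0.0, -0.1, -2.6]
grip_width: 0.629
```

Request:
{"api": "play_rows", "payload": {
  "plan": [
    [0,0,0,0,0,0,-0.5],
    [0,0,0,0,0,0,-0.5]
  ]
}}

```text
time_s: 14.88
eef_pos: [506.7, -229.0, 147.6]
ee_rot: [-0.0, 0.706, 0.708, -0.001]
force: [0.3, 0.4, -3.1]
grip_width: 0.637
```

```bash
python3 st.py
```

```text
14.8833 [ 506.7 -229.   147.6] fix turn [ 0.0013 -0.0017 -0.0036] F [ 0.3  0.4 -3.1] g 0.637 [-0.63  0.46  1.52 -0.    1.17 -0.64]
```

Request:
{"api": "play_rows", "payload": {
  "plan": [
    [-4,-35,0,0,0,0,-0.5],
    [-4,-35,0,0,0,0,-0.5],
    [-3,-24,0,0,0,0,-0.5],
    [0,0,0,0,0,0,-0.5],
    [0,0,0,0,0,0,-0.5]
  ]
}}

```text
time_s: 15.3
eef_pos: [495.4, -323.4, 146.4]
ee_rot: [-0.002, 0.705, 0.71, -0.001]
force: [1.4, 0.0, -2.9]
grip_width: 0.631
```

```bash
python3 st.py
```

```text
15.3 [ 495.4 -323.4  146.4] fix turn [-0.0011 -0.0034 -0.0071] F [ 1.4  0.  -2.9] g 0.631 [-0.78  0.53  1.4  -0.    1.21 -0.78]
```

Request:
{"api": "play_rows", "payload": {
  "plan": [
    [1,-3,-15,0,-0.003,-0.007,-0.5],
    [0,0,-22,0,0,0,-0.5],
    [0,0,-15,0,0,0,-0.5],
    [0,0,-8,0,0,0,-0.5],
    [0,0,0,0,0,0,-0.5]
  ]
}}

```text
time_s: 15.72
eef_pos: [498.4, -320.2, 84.8]
ee_rot: [-0.0, 0.705, 0.709, 0.001]
force: [0.2, 0.7, -3.3]
grip_width: 0.633
```

```bash
python3 st.py
```

```text
15.7167 [ 498.4 -320.2   84.8] fix turn [-0.0015  0.0004 -0.0053] F [ 0.2  0.7 -3.3] g 0.633 [-0.77  0.6   1.46  0.    1.08 -0.78]
```

Request:
{"api": "play_rows", "payload": {
  "plan": [
    [-2,-2,-7,0,0,0,-0.5],
    [0,0,-5,0,0,0,-0.5],
    [0,0,0,0,0,0,-0.5]
  ]
}}

```text
time_s: 15.97
eef_pos: [497.4, -320.9, 73.4]
ee_rot: [0.0, 0.704, 0.71, 0.001]
force: [1.2, -0.6, -2.6]
grip_width: 0.634
```

Request:
{"api": "play_rows", "payload": {
  "plan": [
    [0,0,-2,0,0,0,-0.5],
    [0,0,-1,0,0,0,-0.5],
    [0,0,0,0,0,0,-0.5]
  ]
}}

```text
time_s: 16.22
eef_pos: [497.9, -321.2, 71.3]
ee_rot: [0.001, 0.704, 0.71, 0.001]
force: [0.7, 0.8, -3.2]
grip_width: 0.631
```

```bash
python3 st.py
```

```text
16.2167 [ 497.9 -321.2   71.3] fix turn [ 0.0009  0.0032 -0.0079] F [ 0.7  0.8 -3.2] g 0.631 [-0.77  0.62  1.47  0.    1.05 -0.78]
```

Request:
{"api": "play_rows", "payload": {
  "plan": [
    [0,0,-2,0.001,0.003,0,-0.5],
    [0,0,-2,0,0,0,-0.5],
    [0,0,0,0,0,0,-0.5]
  ]
}}

```text
time_s: 16.47
eef_pos: [498.3, -321.6, 67.8]
ee_rot: [0.001, 0.704, 0.71, 0.0]
force: [-0.6, 0.4, -4.0]
grip_width: 0.635
```

Request:
{"api": "play_rows", "payload": {
  "plan": [
    [0,0,-1,0,0,0,-0.5],
    [0,0,0,0,0,0,-0.5]
  ]
}}

```text
time_s: 16.63
eef_pos: [498.4, -322.2, 67.9]
ee_rot: [0.001, 0.704, 0.71, -0.0]
force: [0.3, 0.4, -2.3]
grip_width: 0.637
```

```bash
python3 st.py
```

```text
16.6333 [ 498.4 -322.2   67.9] fix turn [ 0.0023  0.0018 -0.0078] F [ 0.3  0.4 -2.3] g 0.637 [-0.77  0.63  1.47 -0.    1.04 -0.78]
```

Request:
{"api": "play_rows", "payload": {
  "plan": [
    [0,0,-1,0,0,0,-0.3],
    [0,0,0,0,0,0,0.5],
    [0,0,0,0,0,0,0.9],
    [0,0,0,0,0,0,0.9],
    [0,0,0,0,0,0,0.9]
  ]
}}

```text
time_s: 17.05
eef_pos: [499.1, -322.9, 68.1]
ee_rot: [0.003, 0.704, 0.71, -0.0]
force: [0.3, 0.6, 0.3]
grip_width: 0.95
```

Request:
{"api": "play_rows", "payload": {
  "plan": [
    [0,0,15,0,0,0,0.9],
    [0,0,30,0,0,0,0.9],
    [0,0,40,0,0,0,1],
    [0,0,40,0,0,0,1],
    [0,0,0,0,0,0,1]
  ]
}}

```text
time_s: 17.47
eef_pos: [497.4, -321.1, 195.6]
ee_rot: [-0.0, 0.704, 0.71, -0.0]
force: [-0.1, -0.8, 0.6]
grip_width: 1.001
```

```bash
python3 st.py; python3 - <<'E'
from h import *
a=cap('wrist');b=cap('scene');
cv2.imwrite('pics/p9.png',np.hstack([cv2.resize(a['img'],(400,300)),cv2.resize(b['img'],(400,300))]))
E
```

```text
17.4667 [ 497.4 -321.1  195.6] fix turn [-0.0002 -0.0003 -0.0076] F [-0.1 -0.8  0.6] g 1.001 [-0.77  0.49  1.34 -0.    1.32 -0.78]
```

View pics/p9.png

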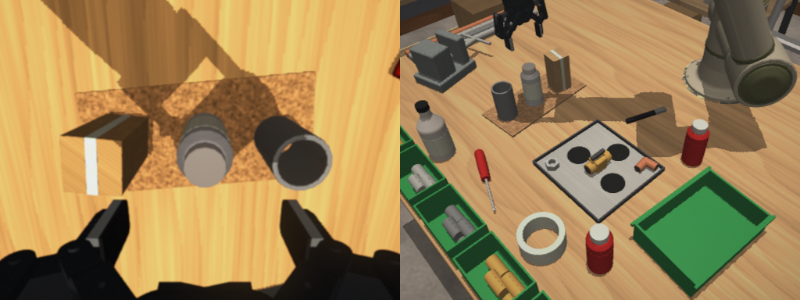

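Three pictures are left in the budget of 16. The view shows carton, can and coupling all upright on the mat, with the valve still on the tray. Next comes the valve, with the jaws turned 90°.

Request:
{"api": "play_rows", "payload": {
  "plan": [
    [4,25,2,0,0,0.1,1],
    [5,36,2,0,0,0.12,1],
    [5,36,2,0,0,0.12,1],
    [5,36,2,0,0,0.12,1],
    [5,36,2,0,0,0.12,1]
  ]
}}

```text
time_s: 17.98
eef_pos: [516.3, -149.7, 191.2]
ee_rot: [-0.01, 0.467, 0.884, -0.002]
force: [1.6, 0.5, 0.4]
grip_width: 1.0
```

Request:
{"api": "play_rows", "payload": {
  "plan": [
    [5,36,2,0,0,0.12,1],
    [5,36,2,0,0,0.12,1],
    [5,36,2,0,0,0.12,1],
    [4,30,0,0,0,0.12,1],
    [0,10,0,0,0,0.12,1]
  ]
}}

```text
time_s: 18.4
eef_pos: [532.3, 10.3, 190.0]
ee_rot: [-0.015, 0.171, 0.985, -0.006]
force: [0.3, -0.7, 0.3]
grip_width: 1.005
```

Request:
{"api": "play_rows", "payload": {
  "plan": [
    [0,0,0,0,0,0.12,1],
    [0,0,0,0,0,0.12,1],
    [0,0,0,0,0,0.1,1],
    [0,0,0,0,0,0,1],
    [0,0,0,0,0,0,1]
  ]
}}

```text
time_s: 18.82
eef_pos: [529.4, 15.8, 182.4]
ee_rot: [-0.02, -0.007, 1.0, -0.007]
force: [0.1, -0.8, 0.5]
grip_width: 1.001
```

```bash
python3 st.py 1.571
```

```text
18.8167 [529.4  15.8 182.4] fix turn [ 0.0139 -0.0394 -0.0147] F [ 0.1 -0.8  0.5] g 1.001 [-0.18  0.39  1.53 -0.02  1.26 -1.76]
```

Request:
{"api": "play_rows", "payload": {
  "plan": [
    [5,-8,0,0.014,-0.039,-0.015,1],
    [4,-8,0,0,0,0,1],
    [0,0,0,0,0,0,1]
  ]
}}

```text
time_s: 19.07
eef_pos: [537.9, -0.8, 180.1]
ee_rot: [-0.002, 0.004, 1.0, 0.001]
force: [-0.0, -0.7, 0.4]
grip_width: 0.999
```

```bash
python3 st.py 1.571; python3 - <<'E'
from h import *
c=cap('wrist','w10.png')
h=cv2.cvtColor(c['img'],cv2.COLOR_BGR2HSV)
m=cv2.inRange(h,(14,150,60),(28,255,255))
n,l,s,ce=cv2.connectedComponentsWithStats(m)
for i in range(1,n):
  if s[i,4]>150: print(s[i],ce[i],onz(c,*ce[i],35))
E
```

```text
19.0667 [537.9  -0.8 180.1] fix turn [-0.0014 -0.004   0.0087] F [-0.  -0.7  0.4] g 0.999 [-0.22  0.39  1.53  0.    1.23 -1.78]
[  237     0   275   256 11032] [389.85714286  55.77402103] [437.59506763 103.03378203]
[   0   25  109   29 1802] [45.01165372 38.70033296] [ 422.47132449 -170.31497648]
[  0 104 100   7 412] [ 48.62378641 106.40048544] [ 474.13003157 -177.96100371]
[ 57 110  64  10 296] [ 93.92905405 113.88175676] [ 480.58575694 -141.10739579]
[  0 131 123  17 978] [ 51.98466258 141.43762781] [ 503.36663098 -181.00132199]
[ 241  136   38   80 2019] [259.88410104 173.49727588] [533.58766961  -2.1094355 ]
[   0  154  135  109 2705] [ 29.77707948 219.80702403] [ 575.72132762 -216.12272104]
[414 290  98  40 323] [464.95665635 313.02167183] [682.42666832 205.75169388]
[ 146  292  233   88 5246] [250.153069  323.7775448] [693.33738567 -13.9824413 ]
[  0 314  80  20 221] [ 35.43438914 324.34841629] [ 691.77023322 -235.84257429]
[175 338 115   7 358] [236.82402235 341.58379888] [715.6558339  -28.47767197]
```

View pics/w10.png

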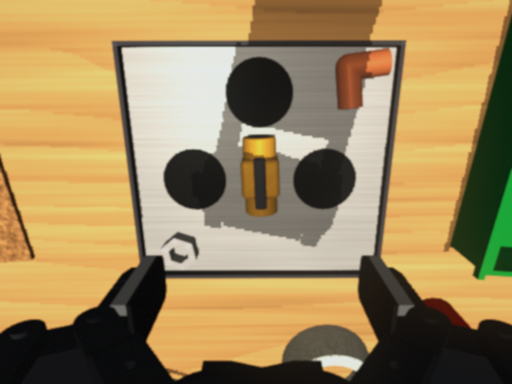

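The valve is at (260,176), its handle running from (260,158) to (261,209). It is clear of everything and centred between the fingers at (150,270) and (372,270).

```bash
python3 - <<'E'
from h import *
c=cap('wrist')
print(onz(c,260,158,56),onz(c,261,209,56),onz(c,260.5,183.5,56))
print(onz(c,259,136,22),onz(c,261,216,18))
E
```

```text
[515.00359028  -1.14573324] [559.08019154  -0.7763889 ] [536.51292495  -0.96549359]
[501.9015654   -2.03633525] [580.3946717   -1.03497798]
```

Request:
{"api": "play_rows", "payload": {
  "plan": [
    [0,0,-20,-0.001,-0.004,0.009,1],
    [0,0,-30,0,0,0,1],
    [0,0,-30,0,0,0,1],
    [0,0,-15,0,0,0,1],
    [0,0,0,0,0,0,1]
  ]
}}

```text
time_s: 19.58
eef_pos: [537.9, 0.9, 83.1]
ee_rot: [0.001, 0.0, 1.0, -0.0]
force: [0.0, -0.9, -0.1]
grip_width: 1.001
```

```bash
python3 st.py 1.571
```

```text
19.5833 [537.9   0.9  83.1] fix turn [0.0007 0.0018 0.0009] F [ 0.  -0.9 -0.1] g 1.001 [-0.22  0.5   1.64 -0.    1.   -1.79]
```

Request:
{"api": "play_rows", "payload": {
  "plan": [
    [-1,-2,-15,0,0.002,0,1],
    [0,0,-22,0,0,0,1],
    [0,0,-15,0,0,0,1],
    [0,0,-5,0,0,0,1],
    [0,0,0,0,0,0,1]
  ]
}}

```text
time_s: 20.0
eef_pos: [538.6, -0.5, 27.7]
ee_rot: [0.001, 0.001, 1.0, -0.001]
force: [0.3, 0.1, -0.3]
grip_width: 0.997
```

```bash
python3 st.py 1.571
```

```text
20.0 [ 5.386e+02 -5.000e-01  2.770e+01] fix turn [0.0019 0.002  0.0018] F [ 0.3  0.1 -0.3] g 0.997 [-0.22  0.59  1.67 -0.    0.88 -1.79]
```

Request:
{"api": "play_rows", "payload": {
  "plan": [
    [-1,0,-8,0.002,0.003,0,1],
    [0,0,-7,0,0.001,0,1],
    [0,0,-1,0,0,0,1],
    [0,0,0,0,0,0,1]
  ]
}}

```text
time_s: 20.33
eef_pos: [539.5, -0.6, 13.6]
ee_rot: [0.001, 0.001, 1.0, -0.0]
force: [-0.0, 0.7, 0.5]
grip_width: 1.001
```

```bash
python3 st.py 1.571
```

```text
20.3333 [539.5  -0.6  13.6] fix turn [0.0008 0.0022 0.0018] F [-0.   0.7  0.5] g 1.001 [-0.22  0.61  1.68 -0.    0.85 -1.79]
```

Request:
{"api": "play_rows", "payload": {
  "plan": [
    [-1,0,-3,0.001,0.002,0,1],
    [0,0,0,0,0,0,0],
    [0,0,0,0,0,0,-0.8],
    [0,0,0,0,0,0,-0.8],
    [0,0,0,0,0,0,-0.8]
  ],
  "grip_force": 45
}}

```text
time_s: 20.75
eef_pos: [539.0, -0.7, 11.6]
ee_rot: [0.001, 0.001, 1.0, -0.0]
force: [-0.6, -0.1, 0.0]
grip_width: 0.453
```

Request:
{"api": "play_rows", "payload": {
  "plan": [
    [0,0,0,0,0,0,-0.8],
    [0,0,0,0,0,0,-0.8],
    [0,0,0,0,0,0,-0.8],
    [0,0,0,0,0,0,-0.8]
  ]
}}

```text
time_s: 21.08
eef_pos: [539.3, -0.9, 11.9]
ee_rot: [0.001, 0.001, 1.0, -0.0]
force: [0.2, -0.4, -1.0]
grip_width: 0.393
```

```bash
python3 st.py 1.571
```

```text
21.0833 [539.3  -0.9  11.9] fix turn [0.0005 0.0027 0.002 ] F [ 0.2 -0.4 -1. ] g 0.393 [-0.22  0.62  1.68  0.    0.85 -1.79]
```

Request:
{"api": "play_rows", "payload": {
  "plan": [
    [0,0,12,0,0,0,-0.8],
    [0,0,30,0,0,0,-0.8],
    [0,0,38,0,0,0,-0.8],
    [0,0,35,0,0,0,-0.8],
    [0,0,0,0,0,0,-0.8]
  ]
}}

```text
time_s: 21.5
eef_pos: [534.9, 0.2, 126.9]
ee_rot: [-0.005, 0.001, 1.0, 0.001]
force: [0.7, -0.4, -2.6]
grip_width: 0.39
```

Request:
{"api": "play_rows", "payload": {
  "plan": [
    [-2,20,0,0,0,0,-0.8],
    [-3,36,1,0,0,0,-0.8],
    [-3,36,1,0,0,0,-0.8],
    [-3,36,1,0,0,0,-0.8],
    [-3,36,1,0,0,0,-0.8]
  ]
}}

```text
time_s: 21.92
eef_pos: [519.3, 163.7, 128.8]
ee_rot: [-0.006, 0.006, 1.0, 0.0]
force: [-0.5, 0.3, -3.8]
grip_width: 0.39
```

Request:
{"api": "play_rows", "payload": {
  "plan": [
    [-3,36,1,0,0,0,-0.8],
    [-3,36,1,0,0,0,-0.8],
    [-3,36,1,0,0,0,-0.8],
    [0,0,0,0,0,0,-0.8],
    [0,0,0,0,0,0,-0.8]
  ]
}}

```text
time_s: 22.33
eef_pos: [504.0, 283.2, 125.6]
ee_rot: [-0.011, 0.003, 1.0, 0.0]
force: [0.4, -0.5, -3.4]
grip_width: 0.388
```

```bash
python3 st.py 1.571
```

```text
22.3333 [504.  283.2 125.6] fix turn [-0.     -0.0218  0.0062] F [ 0.4 -0.5 -3.4] g 0.388 [ 0.31  0.54  1.45  0.01  1.17 -1.26]
```

Request:
{"api": "play_rows", "payload": {
  "plan": [
    [9,11,0,0,-0.022,0.006,-0.8],
    [0,0,-22,0,0,0,-0.8],
    [0,0,-30,0,0,0,-0.8],
    [0,0,-25,0,0,0,-0.8],
    [0,0,0,0,0,0,-0.8]
  ]
}}

```text
time_s: 22.75
eef_pos: [511.9, 292.4, 42.7]
ee_rot: [-0.001, 0.0, 1.0, -0.001]
force: [-0.7, -0.5, -5.7]
grip_width: 0.39
```

```bash
python3 st.py 1.571
```

```text
22.75 [511.9 292.4  42.7] fix turn [ 0.0014 -0.0025  0.0009] F [-0.7 -0.5 -5.7] g 0.39 [ 0.32  0.66  1.5  -0.    0.99 -1.25]
```

Request:
{"api": "play_rows", "payload": {
  "plan": [
    [0,1,-12,0,-0.002,0,-0.8],
    [0,0,-10,0,0,0,-0.8],
    [0,0,-4,0,0,0,-0.8],
    [0,0,0,0,0,0,-0.8]
  ]
}}

```text
time_s: 23.08
eef_pos: [512.4, 291.0, 16.1]
ee_rot: [-0.001, 0.002, 1.0, -0.001]
force: [-0.4, -0.6, -4.5]
grip_width: 0.391
```

Request:
{"api": "play_rows", "payload": {
  "plan": [
    [0,0,-1,0,0,0,-0.8],
    [0,0,0,0,0,0,-0.8]
  ]
}}

```text
time_s: 23.25
eef_pos: [513.2, 290.8, 16.5]
ee_rot: [-0.001, 0.002, 1.0, -0.001]
force: [-0.2, 0.3, -3.3]
grip_width: 0.389
```

```bash
python3 st.py 1.571
```

```text
23.25 [513.2 290.8  16.5] fix turn [ 0.0017 -0.0012  0.0044] F [-0.2  0.3 -3.3] g 0.389 [ 0.32  0.7   1.51 -0.    0.94 -1.25]
```

Request:
{"api": "play_rows", "payload": {
  "plan": [
    [0,0,-2,0,0,0,-0.8],
    [0,0,-1,0,0,0,-0.8],
    [0,0,0,0,0,0,-0.8]
  ]
}}

```text
time_s: 23.5
eef_pos: [514.3, 291.1, 15.2]
ee_rot: [0.001, 0.002, 1.0, -0.0]
force: [-0.2, -0.1, -4.9]
grip_width: 0.391
```

Request:
{"api": "play_rows", "payload": {
  "plan": [
    [0,0,-1,0,0,0,-0.8],
    [0,0,0,0,0,0,-0.8]
  ]
}}

```text
time_s: 23.67
eef_pos: [514.5, 291.2, 14.6]
ee_rot: [0.001, 0.002, 1.0, -0.0]
force: [0.3, -0.8, -4.2]
grip_width: 0.39
```

```bash
python3 st.py 1.571
```

```text
23.6667 [514.5 291.2  14.6] fix turn [0.0004 0.0028 0.0044] F [ 0.3 -0.8 -4.2] g 0.39 [ 0.32  0.7   1.51 -0.    0.93 -1.25]
```

Request:
{"api": "play_rows", "payload": {
  "plan": [
    [0,0,-2,0,0.002,0,-0.8],
    [0,0,0,0,0,0,-0.8]
  ]
}}

```text
time_s: 23.83
eef_pos: [514.8, 291.4, 13.0]
ee_rot: [0.001, 0.002, 1.0, -0.0]
force: [-0.6, -0.1, -4.7]
grip_width: 0.391
```

Request:
{"api": "play_rows", "payload": {
  "plan": [
    [0,0,-1,0,0,0,-0.5],
    [0,0,0,0,0,0,0.3],
    [0,0,0,0,0,0,0.6],
    [0,0,0,0,0,0,0.6],
    [0,0,0,0,0,0,0.6]
  ]
}}

```text
time_s: 24.25
eef_pos: [516.1, 291.9, 14.1]
ee_rot: [0.003, 0.002, 1.0, 0.001]
force: [-0.6, -0.4, -0.4]
grip_width: 0.8
```

Request:
{"api": "play_rows", "payload": {
  "plan": [
    [0,0,15,0,0,0,0.6],
    [0,0,35,0,0,0,0.6],
    [0,0,41,0,0,0,0.6],
    [0,0,41,0,0,0,1],
    [0,0,35,0,0,0,1]
  ]
}}

```text
time_s: 24.67
eef_pos: [511.0, 289.9, 179.0]
ee_rot: [-0.005, 0.002, 1.0, -0.002]
force: [0.5, 0.5, 0.0]
grip_width: 1.001
```

```bash
python3 st.py 1.571; python3 - <<'E'
from h import *
a=cap('wrist');b=cap('scene');
cv2.imwrite('pics/p11.png',np.hstack([cv2.resize(a['img'],(400,300)),cv2.resize(b['img'],(400,300))]))
E
```

```text
24.6667 [511.  289.9 179. ] fix turn [ 0.0042 -0.011   0.0045] F [0.5 0.5 0. ] g 1.001 [ 0.32  0.5   1.37 -0.    1.29 -1.25]
```

View pics/p11.png

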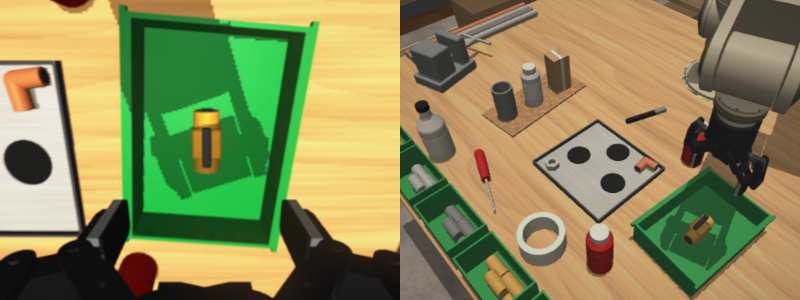

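The valve stands in the tote at (206,145) in the left view, and the other three still stand on the mat. Now I'll fetch the can, keeping the jaws along y.

Request:
{"api": "play_rows", "payload": {
  "plan": [
    [0,-20,20,0.004,-0.011,0.004,1],
    [0,-40,0,0,0,0,1],
    [0,-40,0,0,0,0,1],
    [0,-40,0,0,0,0,1],
    [0,-40,0,0,0,0,1]
  ]
}}

```text
time_s: 25.18
eef_pos: [511.7, 111.0, 202.7]
ee_rot: [0.007, -0.006, 1.0, 0.002]
force: [0.7, -0.4, 0.2]
grip_width: 0.996
```

Request:
{"api": "play_rows", "payload": {
  "plan": [
    [0,-40,0,0,0,0,1],
    [0,-40,0,0,0,0,1],
    [0,-40,0,0,0,0,1],
    [0,-40,0,0,0,0,1],
    [0,-40,0,0,0,0,1]
  ]
}}

```text
time_s: 25.6
eef_pos: [509.0, -97.5, 200.3]
ee_rot: [0.006, -0.006, 1.0, 0.003]
force: [1.0, 0.5, -0.3]
grip_width: 1.001
```

Request:
{"api": "play_rows", "payload": {
  "plan": [
    [0,-40,0,0,0,0,1],
    [0,-40,0,0,0,0,1],
    [0,-40,0,0,0,0,1],
    [0,0,0,0,0,0,1],
    [0,0,0,0,0,0,1]
  ]
}}

```text
time_s: 26.02
eef_pos: [506.1, -230.0, 196.8]
ee_rot: [0.005, -0.002, 1.0, 0.003]
force: [0.7, 1.5, -0.5]
grip_width: 0.998
```

```bash
python3 st.py 1.571
```

```text
26.0167 [ 506.1 -230.   196.8] fix turn [-0.0057  0.0102 -0.0033] F [ 0.7  1.5 -0.5] g 0.998 [-0.64  0.4   1.46  0.01  1.27 -2.22]
```

Request:
{"api": "play_rows", "payload": {
  "plan": [
    [-3,-32,0,-0.006,0.01,-0.003,1],
    [-3,-32,0,0,0,0,1],
    [-2,-26,0,0,0,0,1],
    [0,0,0,0,0,0,1],
    [0,0,0,0,0,0,1]
  ]
}}

```text
time_s: 26.43
eef_pos: [498.0, -319.4, 194.3]
ee_rot: [-0.001, -0.002, 1.0, 0.001]
force: [0.5, 0.2, 0.8]
grip_width: 0.999
```

```bash
python3 st.py 1.571; python3 - <<'E'
from h import *
cap('wrist','w12.png')
E
```

```text
26.4333 [ 498.  -319.4  194.3] fix turn [-0.0024 -0.0026 -0.0042] F [0.5 0.2 0.8] g 0.999 [-0.77  0.49  1.34 -0.    1.32 -2.34]
```

View pics/w12.png

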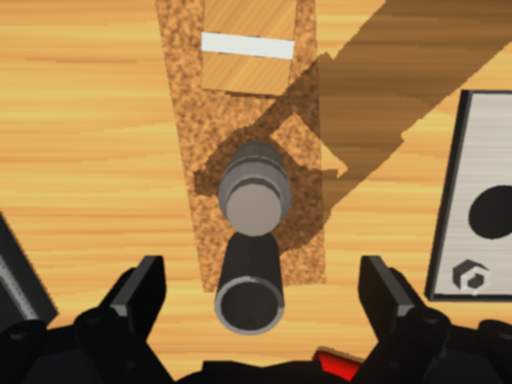

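The view shows the can's cap at (254,208), the coupling's ring at (250,304) and the carton at the top edge. I'll take their positions from these pixels.

```bash
python3 - <<'E'
from h import *
c=cap('wrist')
print('can',onz(c,254,208,131),'coup',onz(c,250,304,106),'carton far edge',onz(c,202,88,121),onz(c,290,96,121))
E
```

```text
can [ 496.43339603 -323.91110387] coup [ 588.59723864 -327.98571913] carton far edge [ 421.41406872 -355.93748686] [ 425.95650929 -301.50347171]
```

Request:
{"api": "play_rows", "payload": {
  "plan": [
    [1,-2,-15,-0.002,-0.003,-0.004,1],
    [0,0,-30,0,0,0,1],
    [0,0,-30,0,0,0,1],
    [0,0,-20,0,0,0,1],
    [0,0,0,0,0,0,1]
  ]
}}

```text
time_s: 26.95
eef_pos: [501.5, -313.8, 98.7]
ee_rot: [0.002, -0.005, 1.0, -0.001]
force: [-0.8, 1.0, -0.2]
grip_width: 1.002
```

```bash
python3 st.py 1.571
```

```text
26.95 [ 501.5 -313.8   98.7] fix turn [ 0.0028  0.0048 -0.0088] F [-0.8  1.  -0.2] g 1.002 [-0.76  0.58  1.46  0.    1.1  -2.34]
```

Request:
{"api": "play_rows", "payload": {
  "plan": [
    [-3,-9,-6,0.003,0.005,-0.009,1],
    [0,0,-14,0,0,0,1],
    [0,0,-8,0,0,0,1],
    [0,0,0,0,0,0,1]
  ]
}}

```text
time_s: 27.28
eef_pos: [500.2, -322.4, 73.2]
ee_rot: [0.001, -0.001, 1.0, -0.001]
force: [-0.6, 0.3, 0.8]
grip_width: 1.0
```

```bash
python3 st.py 1.571
```

```text
27.2833 [ 500.2 -322.4   73.2] fix turn [ 0.0025  0.0022 -0.0023] F [-0.6  0.3  0.8] g 1.0 [-0.77  0.62  1.46 -0.    1.05 -2.34]
```

Request:
{"api": "play_rows", "payload": {
  "plan": [
    [-2,-1,-5,0.002,0.002,0,1],
    [0,0,-1,0,0,0,1],
    [0,0,0,0,0,0,1]
  ]
}}

```text
time_s: 27.53
eef_pos: [498.9, -324.4, 69.2]
ee_rot: [0.001, -0.001, 1.0, -0.001]
force: [-1.2, 0.4, 0.0]
grip_width: 1.002
```

Request:
{"api": "play_rows", "payload": {
  "plan": [
    [0,0,0,0,0,0,0],
    [0,0,0,0,0,0,-0.5],
    [0,0,0,0,0,0,-0.5],
    [0,0,0,0,0,0,-0.5],
    [0,0,0,0,0,0,-0.5]
  ],
  "grip_force": 35
}}

```text
time_s: 27.95
eef_pos: [499.3, -324.7, 70.9]
ee_rot: [0.002, -0.001, 1.0, -0.002]
force: [-0.3, -0.0, -2.3]
grip_width: 0.633
```

```bash
python3 st.py 1.571
```

```text
27.95 [ 499.3 -324.7   70.9] fix turn [ 0.004   0.004  -0.0022] F [-0.3 -0.  -2.3] g 0.633 [-0.77  0.63  1.46 -0.    1.05 -2.35]
```

Request:
{"api": "play_rows", "payload": {
  "plan": [
    [0,0,15,0.004,0.004,0,-0.5],
    [0,0,35,0,0,0,-0.5],
    [2,15,30,0,0,0,-0.5],
    [5,38,0,0,0,0,-0.5],
    [5,38,0,0,0,0,-0.5]
  ]
}}

```text
time_s: 28.37
eef_pos: [508.6, -235.8, 150.9]
ee_rot: [-0.002, 0.003, 1.0, 0.001]
force: [0.2, -0.4, -3.3]
grip_width: 0.633
```

Request:
{"api": "play_rows", "payload": {
  "plan": [
    [5,38,0,0,0,0,-0.5],
    [5,38,0,0,0,0,-0.5],
    [5,38,0,0,0,0,-0.5],
    [5,38,0,0,0,0,-0.5],
    [5,38,0,0,0,0,-0.5]
  ]
}}

```text
time_s: 28.78
eef_pos: [532.6, -38.0, 151.2]
ee_rot: [-0.002, 0.005, 1.0, 0.001]
force: [1.1, 0.3, -2.5]
grip_width: 0.631
```

Request:
{"api": "play_rows", "payload": {
  "plan": [
    [5,38,0,0,0,0,-0.5],
    [5,36,0,0,0,0,-0.5],
    [0,0,0,0,0,0,-0.5],
    [0,0,0,0,0,0,-0.5]
  ]
}}

```text
time_s: 29.12
eef_pos: [541.3, 47.3, 150.4]
ee_rot: [-0.003, 0.001, 1.0, 0.002]
force: [-0.8, -1.5, -3.0]
grip_width: 0.627
```

```bash
python3 st.py 1.571
```

```text
29.1167 [541.3  47.3 150.4] fix turn [-0.004  -0.0058  0.0017] F [-0.8 -1.5 -3. ] g 0.627 [-0.13  0.43  1.55  0.    1.17 -1.7 ]
```

Request:
{"api": "play_rows", "payload": {
  "plan": [
    [9,15,0,-0.004,-0.006,0.002,-0.5],
    [0,0,-20,0,0,0,-0.5],
    [0,0,-22,0,0,0,-0.5],
    [0,0,-12,0,0,0,-0.5],
    [0,0,0,0,0,0,-0.5]
  ]
}}

```text
time_s: 29.53
eef_pos: [550.6, 61.0, 94.5]
ee_rot: [0.001, 0.0, 1.0, -0.0]
force: [0.1, -0.2, -3.2]
grip_width: 0.632
```

```bash
python3 st.py 1.571
```

```text
29.5333 [550.6  61.   94.5] fix turn [0.0007 0.0012 0.0009] F [ 0.1 -0.2 -3.2] g 0.632 [-0.1   0.52  1.58 -0.    1.04 -1.67]
```

Request:
{"api": "play_rows", "payload": {
  "plan": [
    [0,2,-8,0,0.001,0,-0.5],
    [0,0,-8,0,0,0,-0.5],
    [0,0,-4,0,0,0,-0.5],
    [0,0,0,0,0,0,-0.5]
  ]
}}

```text
time_s: 29.87
eef_pos: [551.1, 61.2, 73.7]
ee_rot: [0.0, 0.002, 1.0, -0.0]
force: [0.0, -0.2, -2.8]
grip_width: 0.633
```

Request:
{"api": "play_rows", "payload": {
  "plan": [
    [0,0,-2,0,0,0,-0.5],
    [0,0,0,0,0,0,-0.5]
  ]
}}

```text
time_s: 30.03
eef_pos: [551.4, 60.9, 72.1]
ee_rot: [0.001, 0.002, 1.0, -0.001]
force: [0.5, 0.2, -2.8]
grip_width: 0.634
```

```bash
python3 st.py 1.571
```

```text
30.0333 [551.4  60.9  72.1] fix turn [0.0011 0.0017 0.0038] F [ 0.5  0.2 -2.8] g 0.634 [-0.1   0.55  1.59 -0.    1.   -1.67]
```

Request:
{"api": "play_rows", "payload": {
  "plan": [
    [0,2,-2,0.001,0.002,0,-0.5],
    [0,0,-1,0,0,0,-0.5],
    [0,0,0,0,0,0,-0.5]
  ]
}}

```text
time_s: 30.28
eef_pos: [552.0, 63.1, 69.7]
ee_rot: [0.001, 0.002, 1.0, -0.0]
force: [0.5, 0.0, -2.4]
grip_width: 0.634
```

Request:
{"api": "play_rows", "payload": {
  "plan": [
    [0,0,-1,0,0,0,-0.5],
    [0,0,0,0,0,0,-0.5]
  ]
}}

```text
time_s: 30.45
eef_pos: [552.3, 63.2, 69.1]
ee_rot: [0.001, 0.002, 1.0, -0.0]
force: [0.2, -0.8, -2.7]
grip_width: 0.629
```

```bash
python3 st.py 1.571
```

```text
30.45 [552.3  63.2  69.1] fix turn [0.0002 0.0024 0.0036] F [ 0.2 -0.8 -2.7] g 0.629 [-0.1   0.56  1.59  0.    0.99 -1.66]
```

Request:
{"api": "play_rows", "payload": {
  "plan": [
    [-1,0,-1,0,0.002,0,-0.3],
    [0,0,0,0,0,0,0.6],
    [0,0,0,0,0,0,1],
    [0,0,0,0,0,0,1],
    [0,0,0,0,0,0,1]
  ]
}}

```text
time_s: 30.87
eef_pos: [552.6, 63.1, 69.8]
ee_rot: [0.002, 0.002, 1.0, -0.0]
force: [0.0, 0.5, -0.3]
grip_width: 0.996
```

Request:
{"api": "play_rows", "payload": {
  "plan": [
    [0,0,15,0,0,0,1],
    [0,0,30,0,0,0,1],
    [0,0,40,0,0,0,1],
    [0,0,40,0,0,0,1],
    [0,0,0,0,0,0,1]
  ]
}}

```text
time_s: 31.28
eef_pos: [550.0, 63.2, 197.9]
ee_rot: [-0.001, 0.002, 1.0, -0.0]
force: [0.2, 0.8, 1.1]
grip_width: 0.998
```

```bash
python3 st.py 1.571; python3 - <<'E'
from h import *
a=cap('wrist','w13.png');b=cap('scene','s13.png')
for i,c in((0,a),(1,b)): print(proj(c,[550,63,129]))
E
```

```text
31.2833 [550.   63.2 197.9] fix turn [ 0.0001 -0.0019  0.0038] F [0.2 0.8 1.1] g 0.998 [-0.1   0.4   1.46 -0.    1.28 -1.66]
(np.float64(261.2035173803975), np.float64(207.18670570115316))
(np.float64(273.97011534022545), np.float64(191.15358152887842))
```

Request:
{"api": "play_rows", "payload": {
  "plan": [
    [-8,-20,0,0,0,0,1],
    [-15,-38,0,0,0,-0.04,1],
    [-15,-38,0,0,0,-0.03,1],
    [-15,-38,0,0,0,0,1],
    [-15,-38,0,0,0,0,1]
  ]
}}

```text
time_s: 31.8
eef_pos: [475.5, -107.0, 183.8]
ee_rot: [-0.011, 0.033, 0.999, 0.003]
force: [0.4, 0.2, 0.5]
grip_width: 1.003
```

Request:
{"api": "play_rows", "payload": {
  "plan": [
    [-15,-38,0,0,0,0,1],
    [-15,-38,0,0,0,0,1],
    [-15,-38,0,0,0,0,1],
    [-15,-38,0,0,0,0,1],
    [-14,-35,0,0,0,0,1]
  ]
}}

```text
time_s: 32.22
eef_pos: [394.3, -296.7, 176.0]
ee_rot: [-0.016, 0.033, 0.999, 0.007]
force: [0.6, -0.9, -0.1]
grip_width: 1.001
```

Request:
{"api": "play_rows", "payload": {
  "plan": [
    [0,0,0,0,0,0,1],
    [0,0,0,0,0,0,1]
  ]
}}

```text
time_s: 32.38
eef_pos: [390.3, -302.0, 172.5]
ee_rot: [-0.018, 0.037, 0.999, 0.009]
force: [0.0, 1.1, -0.2]
grip_width: 1.002
```

```bash
python3 st.py 1.496
```

```text
32.3833 [ 390.3 -302.   172.5] fix turn [-0.0192 -0.0352 -0.0007] F [ 0.   1.1 -0.2] g 1.002 [-0.89  0.32  1.65 -0.02  1.21 -2.38]
```

Request:
{"api": "play_rows", "payload": {
  "plan": [
    [3,-12,5,-0.019,-0.035,0,1],
    [3,-12,0,0,0,0,1],
    [0,0,0,0,0,0,1]
  ]
}}

```text
time_s: 32.63
eef_pos: [395.9, -324.2, 173.8]
ee_rot: [-0.002, 0.037, 0.999, 0.003]
force: [0.8, 0.6, -0.9]
grip_width: 1.0
```

```bash
python3 st.py 1.496; python3 - <<'E'
from h import *
A=cv2.imread('pics/scene0.png');B=cap('scene')['img']
t=A[182:205,255:292]; r=cv2.matchTemplate(B[165:225,235:312],t,cv2.TM_CCOEFF_NORMED); print('can cap shift px',np.array(cv2.minMaxLoc(r)[3])-[20,17],r.max())
c=cap('wrist','w14.png')
print('carton expected px',proj(c,[397,-327,121]))
cv2.imwrite('pics/p14.png',np.hstack([cv2.resize(c['img'],(400,300)),cv2.resize(B,(400,300))]))
E
```

```text
32.6333 [ 395.9 -324.2  173.8] fix turn [-0.0055 -0.0032 -0.0011] F [ 0.8  0.6 -0.9] g 1.0 [-0.92  0.34  1.62  0.    1.19 -2.41]
can cap shift px [0 1] 0.47387967
carton expected px (np.float64(254.9007958028905), np.float64(218.51598165365274))
```

View pics/p14.png

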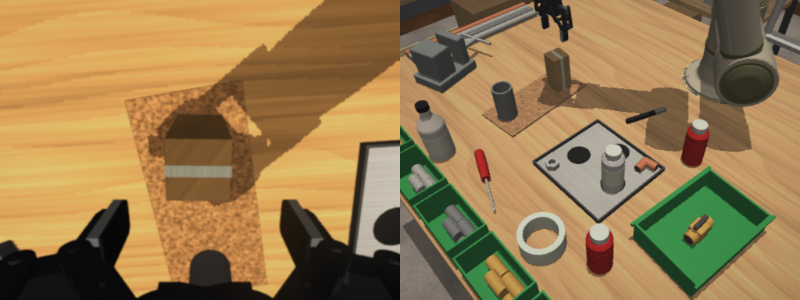

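The can is back on its mark, 0–1 px from its start in the scene view. The carton's top at about (253,216) in full-size pixels agrees with my estimate. I'll descend on it.

Request:
{"api": "play_rows", "payload": {
  "plan": [
    [0,-3,-12,-0.005,-0.003,0,1],
    [0,0,-25,0,0,0,1],
    [0,0,-25,0,0,0,1],
    [0,0,-15,0,0,0,1],
    [0,0,0,0,0,0,1]
  ]
}}

```text
time_s: 33.15
eef_pos: [396.9, -319.7, 93.7]
ee_rot: [-0.001, 0.033, 0.999, 0.001]
force: [-0.3, 0.6, -0.9]
grip_width: 1.003
```

```bash
python3 st.py 1.496
```

```text
33.15 [ 396.9 -319.7   93.7] fix turn [-0.0021 -0.001  -0.0081] F [-0.3  0.6 -0.9] g 1.003 [-0.91  0.44  1.71  0.    0.99 -2.41]
```

Request:
{"api": "play_rows", "payload": {
  "plan": [
    [0,-8,-6,-0.002,-0.001,-0.008,1],
    [0,0,-10,0,0,0,1],
    [0,0,-6,0,0,0,1],
    [0,0,0,0,0,0,1]
  ]
}}

```text
time_s: 33.48
eef_pos: [397.9, -327.0, 71.3]
ee_rot: [0.0, 0.037, 0.999, -0.0]
force: [-0.1, 0.8, -0.3]
grip_width: 0.998
```

```bash
python3 st.py 1.496
```

```text
33.4833 [ 397.9 -327.    71.3] fix turn [ 0.0009  0.0007 -0.0017] F [-0.1  0.8 -0.3] g 0.998 [-0.92  0.48  1.72  0.    0.94 -2.41]
```

Request:
{"api": "play_rows", "payload": {
  "plan": [
    [0,0,0,0,0,0,0],
    [0,0,0,0,0,0,-0.5],
    [0,0,0,0,0,0,-0.5],
    [0,0,0,0,0,0,-0.5],
    [0,0,0,0,0,0,-0.5]
  ],
  "grip_force": 30
}}

```text
time_s: 33.9
eef_pos: [398.4, -327.6, 72.8]
ee_rot: [0.001, 0.037, 0.999, -0.001]
force: [-0.2, 1.0, -1.7]
grip_width: 0.634
```

```bash
python3 st.py 1.496
```

```text
33.9 [ 398.4 -327.6   72.8] fix turn [ 0.0031  0.0023 -0.0017] F [-0.2  1.  -1.7] g 0.634 [-0.92  0.48  1.72 -0.    0.94 -2.41]
```

Request:
{"api": "play_rows", "payload": {
  "plan": [
    [0,0,15,0.003,0.002,0,-0.5],
    [0,0,35,0,0,0,-0.5],
    [4,20,10,0,0,0,-0.5],
    [8,38,0,0,0,0,-0.5],
    [8,38,0,0,0,0,-0.5]
  ]
}}

```text
time_s: 34.32
eef_pos: [417.2, -233.7, 134.9]
ee_rot: [0.0, 0.041, 0.999, -0.0]
force: [0.4, 0.3, -1.9]
grip_width: 0.627
```

Request:
{"api": "play_rows", "payload": {
  "plan": [
    [8,38,0,0,0,0,-0.5],
    [8,38,0,0,0,0,-0.5],
    [8,38,0,0,0,0,-0.5],
    [8,38,0,0,0,0,-0.5],
    [8,36,0,0,0,0,-0.5]
  ]
}}

```text
time_s: 34.73
eef_pos: [456.9, -37.4, 136.3]
ee_rot: [0.002, 0.043, 0.999, -0.001]
force: [1.0, -0.7, -1.7]
grip_width: 0.629
```

Request:
{"api": "play_rows", "payload": {
  "plan": [
    [0,0,0,0,0,0,-0.5],
    [0,0,0,0,0,0,-0.5]
  ]
}}

```text
time_s: 34.9
eef_pos: [457.1, -30.7, 136.5]
ee_rot: [0.002, 0.038, 0.999, -0.0]
force: [-0.1, -1.3, -2.3]
grip_width: 0.628
```

```bash
python3 st.py 1.496
```

```text
34.9 [457.1 -30.7 136.5] fix turn [0.0003 0.0031 0.0021] F [-0.1 -1.3 -2.3] g 0.628 [-0.32  0.27  1.82  0.    1.04 -1.82]
```

Request:
{"api": "play_rows", "payload": {
  "plan": [
    [10,30,0,0,0.003,0,-0.5],
    [0,0,-15,0,0,0,-0.5],
    [0,0,-22,0,0,0,-0.5],
    [0,0,-10,0,0,0,-0.5],
    [0,0,0,0,0,0,-0.5]
  ]
}}

```text
time_s: 35.32
eef_pos: [468.1, -1.9, 88.9]
ee_rot: [0.002, 0.039, 0.999, -0.001]
force: [-0.8, -0.1, -1.7]
grip_width: 0.624
```

```bash
python3 st.py 1.496
```

```text
35.3167 [468.1  -1.9  88.9] fix turn [0.0016 0.0034 0.0038] F [-0.8 -0.1 -1.7] g 0.624 [-0.25  0.36  1.84 -0.    0.93 -1.75]
```

Request:
{"api": "play_rows", "payload": {
  "plan": [
    [-1,1,-6,0.001,0.004,0,-0.5],
    [0,0,-6,0,0,0,-0.5],
    [0,0,-2,0,0,0,-0.5],
    [0,0,0,0,0,0,-0.5]
  ]
}}

```text
time_s: 35.65
eef_pos: [467.5, -3.3, 74.8]
ee_rot: [0.0, 0.041, 0.999, -0.0]
force: [-0.3, -0.1, -2.0]
grip_width: 0.633
```

Request:
{"api": "play_rows", "payload": {
  "plan": [
    [-1,1,-1,0,0.001,0,-0.5],
    [0,0,-1,0,0,0,-0.5],
    [0,0,0,0,0,0,-0.5]
  ]
}}

```text
time_s: 35.9
eef_pos: [466.9, -2.7, 73.4]
ee_rot: [0.0, 0.041, 0.999, -0.001]
force: [0.2, 1.1, -1.6]
grip_width: 0.628
```

```bash
python3 st.py 1.496
```

```text
35.9 [466.9  -2.7  73.4] fix turn [0.0014 0.0005 0.008 ] F [ 0.2  1.1 -1.6] g 0.628 [-0.26  0.39  1.86 -0.    0.9  -1.74]
```

Request:
{"api": "play_rows", "payload": {
  "plan": [
    [0,2,-1,0.001,0,0,-0.5],
    [0,0,-1,0,0,0,-0.5],
    [0,0,-1,0,0,0,-0.5],
    [0,0,0,0,0,0,-0.5]
  ]
}}

```text
time_s: 36.23
eef_pos: [467.2, -0.4, 70.8]
ee_rot: [0.001, 0.041, 0.999, -0.0]
force: [-0.5, -0.5, -0.9]
grip_width: 0.631
```

```bash
python3 st.py 1.496
```

```text
36.2333 [ 4.672e+02 -4.000e-01  7.080e+01] fix turn [0.0006 0.0018 0.0076] F [-0.5 -0.5 -0.9] g 0.631 [-0.25  0.39  1.86 -0.    0.89 -1.74]
```

Request:
{"api": "play_rows", "payload": {
  "plan": [
    [0,0,-1,0,0,0,-0.3],
    [0,0,0,0,0,0,0.6],
    [0,0,0,0,0,0,1],
    [0,0,0,0,0,0,1],
    [0,0,0,0,0,0,1]
  ]
}}

```text
time_s: 36.65
eef_pos: [468.1, -0.6, 70.5]
ee_rot: [0.002, 0.041, 0.999, -0.001]
force: [0.6, -0.4, -0.3]
grip_width: 0.996
```

Request:
{"api": "play_rows", "payload": {
  "plan": [
    [0,0,15,0,0,0,1],
    [0,0,30,0,0,0,1],
    [0,0,40,0,0,0,1],
    [0,0,40,0,0,0,1],
    [0,0,0,0,0,0,1]
  ]
}}

```text
time_s: 37.07
eef_pos: [465.6, -0.1, 199.1]
ee_rot: [-0.001, 0.041, 0.999, 0.0]
force: [0.3, -0.1, 1.7]
grip_width: 1.0
```

Request:
{"api": "play_rows", "payload": {
  "plan": [
    [8,-20,0,0,0,0,1],
    [15,-38,0,0,0,0.04,1],
    [15,-38,0,0,0,0.03,1],
    [15,-38,0,0,0,0,1],
    [15,-38,0,0,0,0,1]
  ]
}}

```text
time_s: 37.48
eef_pos: [534.6, -172.3, 202.8]
ee_rot: [0.003, -0.001, 1.0, -0.0]
force: [1.1, -0.1, -0.2]
grip_width: 1.001
```

Request:
{"api": "play_rows", "payload": {
  "plan": [
    [15,-38,0,0,0,0,1],
    [15,-38,0,0,0,0,1],
    [15,-38,0,0,0,0,1],
    [0,0,0,0,0,0,1],
    [0,0,0,0,0,0,1]
  ]
}}

```text
time_s: 37.9
eef_pos: [579.9, -296.4, 198.7]
ee_rot: [0.002, 0.003, 1.0, -0.0]
force: [-1.2, -0.2, 1.1]
grip_width: 1.004
```

```bash
python3 st.py 1.571
```

```text
37.9 [ 579.9 -296.4  198.7] fix turn [0.001  0.005  0.0058] F [-1.2 -0.2  1.1] g 1.004 [-0.65  0.62  1.12  0.    1.4  -2.22]
```

Request:
{"api": "play_rows", "payload": {
  "plan": [
    [6,-15,0,0.001,0.005,0.006,1],
    [5,-15,0,0,0,0,1],
    [0,0,0,0,0,0,1]
  ]
}}

```text
time_s: 38.15
eef_pos: [590.7, -325.7, 197.6]
ee_rot: [-0.001, -0.001, 1.0, 0.001]
force: [0.5, -0.1, -0.3]
grip_width: 0.998
```

```bash
python3 st.py 1.571; cat > coup.py <<'E'
from h import *
c=cap('wrist','wc.png'); h=cv2.cvtColor(c['img'],cv2.COLOR_BGR2HSV)
u0,v0=map(int,proj(c,[592,-328,106])); print('expected',u0,v0)
m=((h[...,1]<70)&(h[...,2]<150)).astype(np.uint8)*255
m[:max(0,v0-90)]=0;m[v0+55:]=0;m[:,:u0-60]=0;m[:,u0+60:]=0
m=cv2.morphologyEx(m,cv2.MORPH_OPEN,np.ones((3,3)))
k=max(cv2.findContours(m,0,2)[0],key=cv2.contourArea); print(cv2.boundingRect(k))
g=cv2.cvtColor(c['img'],cv2.COLOR_BGR2GRAY)
print('column',g[v0-60:v0+60:2,u0].tolist()); print('row',g[v0,u0-60:u0+60:2].tolist())
r=cv2.HoughCircles(cv2.medianBlur(g,3)[v0-60:v0+60,u0-70:u0+70],cv2.HOUGH_GRADIENT,1,20,param1=80,param2=15,minRadius=22,maxRadius=42)
if r is not None:
  for q in r[0][:4]: print(q, onz(c,q[0]+u0-70,q[1]+v0-60,106))
E
python3 coup.py
```

```text
38.15 [ 590.7 -325.7  197.6] fix turn [-0.0015 -0.0018 -0.0014] F [ 0.5 -0.1 -0.3] g 0.998 [-0.68  0.68  1.02  0.    1.44 -2.25]
expected 258 198
(220, 141, 76, 91)
column [63, 41, 39, 40, 39, 38, 38, 38, 38, 38, 39, 62, 79, 71, 71, 82, 75, 66, 69, 71, 64, 67, 70, 70, 82, 77, 43, 37, 37, 38, 38, 37, 40, 38, 38, 39, 41, 39, 40, 40, 41, 40, 41, 41, 52, 78, 76, 121, 180, 180, 177, 175, 173, 171, 170, 174, 184, 184, 183, 180]
row [170, 169, 162, 139, 137, 135, 120, 129, 149, 139, 90, 71, 74, 69, 47, 36, 37, 37, 37, 38, 37, 40, 37, 40, 38, 39, 38, 38, 38, 38, 38, 37, 38, 38, 39, 39, 38, 38, 36, 38, 38, 37, 37, 35, 34, 41, 67, 72, 67, 63, 69, 74, 79, 78, 70, 72, 77, 77, 80, 85]
[69.5 55.5 39.1] [ 588.30173569 -328.45851861]
[69.5 24.5 25.8] [ 565.0087196  -328.38050837]
```

Request:
{"api": "play_rows", "payload": {
  "plan": [
    [0,-2,-12,-0.001,-0.002,-0.001,1],
    [-1,-2,-28,0,0,0,1],
    [-1,-1,-30,0,0,0,1],
    [0,0,-25,0,0,0,1],
    [0,0,0,0,0,0,1]
  ]
}}

```text
time_s: 38.62
eef_pos: [588.4, -322.0, 102.9]
ee_rot: [0.002, -0.003, 1.0, -0.0]
force: [0.1, 0.8, -0.7]
grip_width: 1.005
```

```bash
python3 st.py 1.571
```

```text
38.6167 [ 588.4 -322.   102.9] fix turn [ 0.0009  0.0044 -0.0062] F [ 0.1  0.8 -0.7] g 1.005 [-0.68  0.74  1.16  0.    1.23 -2.25]
```

Request:
{"api": "play_rows", "payload": {
  "plan": [
    [2,-6,-8,0.001,0.004,-0.006,1],
    [0,0,-14,0,0,0,1],
    [0,0,-9,0,0,0,1],
    [0,0,0,0,0,0,1]
  ]
}}

```text
time_s: 38.95
eef_pos: [592.1, -326.5, 75.4]
ee_rot: [0.002, -0.001, 1.0, -0.001]
force: [0.4, 0.2, 0.3]
grip_width: 1.0
```

```bash
python3 st.py 1.571
```

```text
38.95 [ 592.1 -326.5   75.4] fix turn [ 0.0027  0.0038 -0.002 ] F [0.4 0.2 0.3] g 1.0 [-0.68  0.78  1.16  0.    1.19 -2.25]
```

Request:
{"api": "play_rows", "payload": {
  "plan": [
    [0,0,0,0,0,0,0],
    [0,0,0,0,0,0,-0.5],
    [0,0,0,0,0,0,-0.5],
    [0,0,0,0,0,0,-0.5],
    [0,0,0,0,0,0,-0.5]
  ]
}}

```text
time_s: 39.37
eef_pos: [593.7, -327.3, 80.0]
ee_rot: [0.004, -0.001, 1.0, -0.003]
force: [0.3, -0.7, -1.5]
grip_width: 0.659
```

```bash
python3 st.py 1.571
```

```text
39.3667 [ 593.7 -327.3   80. ] fix turn [ 0.0066  0.0085 -0.002 ] F [ 0.3 -0.7 -1.5] g 0.659 [-0.68  0.78  1.16  0.    1.19 -2.25]
```

Request:
{"api": "play_rows", "payload": {
  "plan": [
    [0,0,0,0.006,0.008,0,-0.5]
  ]
}}

```text
time_s: 39.45
eef_pos: [593.6, -327.2, 80.3]
ee_rot: [0.0, -0.001, 1.0, -0.0]
force: [-0.2, 0.4, -0.8]
grip_width: 0.661
```

```bash
python3 st.py 1.571; python3 - <<'E'
from h import *
a=cap('wrist','w15.png');b=cap('scene');d=cap('side')
g=cap
cv2.imwrite('pics/p15.png',np.hstack([cv2.resize(a['img'][80:384,100:420],(320,304)),cv2.resize(b['img'][80:180,80:180],(304,304),interpolation=2)]))
cv2.imwrite('pics/p15.png',np.hstack([cv2.resize(a['img'][80:384,100:420],(400,380)),cv2.resize(np.vstack([b['img'][80:165,80:180],b['img'][120:280,150:350][::2,::2]]),(400,380))]))
E
```

```text
39.45 [ 593.6 -327.2   80.3] fix turn [ 0.0004  0.0004 -0.0021] F [-0.2  0.4 -0.8] g 0.661 [-0.68  0.78  1.15 -0.    1.21 -2.25]
```

```bash
python3 - <<'E'
from h import *
c=cap('wrist'); g=cv2.cvtColor(c['img'],cv2.COLOR_BGR2GRAY); s=cv2.cvtColor(c['img'],cv2.COLOR_BGR2HSV)[...,1]
u,v=proj(c,[593.6,-327.2,106]); print(u,v)
for x in (593.6-29,593.6+29): print('edge',proj(c,[x,-327.2,106]),proj(c,[x,-327.2,110]))
u=int(u); print(list(zip(range(190,384,3),g[190:384:3,u].tolist(),s[190:384:3,u].tolist())))
b=cap('scene'); print('scene top exp',proj(b,[593.6,-327.2,106])); gb=cv2.cvtColor(b['img'],cv2.COLOR_BGR2GRAY)
print(gb[130:156,138].tolist(), proj(b,[593.6,-327.2,6]))
E
```

```text
261.4802648496555 287.96600048269477
edge (np.float64(261.54446856690953), np.float64(221.3686845240106)) (np.float64(261.52583763950315), np.float64(225.59673651547504))
edge (np.float64(261.42402067157764), np.float64(346.3070352151998)) (np.float64(261.4044808921027), np.float64(353.4004952938287))
[(190, 53, 37), (193, 52, 28), (196, 52, 28), (199, 52, 28), (202, 51, 24), (205, 52, 19), (208, 52, 28), (211, 51, 29), (214, 51, 24), (217, 51, 24), (220, 54, 18), (223, 103, 19), (226, 107, 16), (229, 98, 15), (232, 93, 32), (235, 65, 93), (238, 51, 15), (241, 52, 15), (244, 51, 20), (247, 51, 20), (250, 51, 15), (253, 51, 20), (256, 50, 20), (259, 51, 20), (262, 51, 15), (265, 50, 20), (268, 52, 14), (271, 50, 15), (274, 50, 15), (277, 50, 10), (280, 51, 15), (283, 51, 10), (286, 50, 20), (289, 52, 15), (292, 51, 10), (295, 51, 19), (298, 50, 15), (301, 52, 15), (304, 52, 15), (307, 52, 24), (310, 51, 24), (313, 53, 24), (316, 53, 23), (319, 52, 24), (322, 52, 24), (325, 52, 28), (328, 52, 28), (331, 53, 32), (334, 58, 38), (337, 96, 26), (340, 102, 24), (343, 96, 26), (346, 200, 133), (349, 208, 136), (352, 210, 131), (355, 210, 132), (358, 209, 134), (361, 199, 139), (364, 204, 138), (367, 100, 152), (370, 21, 53), (373, 19, 67), (376, 20, 74), (379, 20, 46), (382, 21, 33)]
scene top exp (np.float64(129.76829323147075), np.float64(112.1021529301405))
[56, 55, 55, 54, 55, 56, 56, 56, 56, 56, 56, 57, 57, 56, 57, 57, 56, 56, 56, 56, 57, 56, 58, 57, 69, 86] (np.float64(138.52684261879975), np.float64(147.1177008807997))
```

The ring spans v 221–345, against 221–346 expected, so the coupling is centred and standing on the mat. The pads sit too near its top, though, so I'll open, go lower and grip again.

Request:
{"api": "play_rows", "payload": {
  "plan": [
    [0,0,0,0,0,0,0.6],
    [0,0,0,0,0,0,1],
    [0,0,-6,0,0,0,1],
    [0,0,-6,0,0,0,1],
    [0,0,-2,0,0,0,1]
  ]
}}

```text
time_s: 40.12
eef_pos: [594.0, -327.6, 65.5]
ee_rot: [0.001, -0.001, 1.0, -0.001]
force: [0.7, 0.1, -0.6]
grip_width: 1.002
```

Request:
{"api": "play_rows", "payload": {
  "plan": [
    [0,0,0,0,0,0,1],
    [0,0,0,0,0,0,1]
  ]
}}

```text
time_s: 40.28
eef_pos: [593.6, -327.3, 64.2]
ee_rot: [0.0, -0.001, 1.0, -0.0]
force: [-0.0, -0.2, 0.6]
grip_width: 0.999
```

```bash
python3 st.py 1.571
```

```text
40.2833 [ 593.6 -327.3   64.2] fix turn [ 0.0004  0.0004 -0.002 ] F [-0.  -0.2  0.6] g 0.999 [-0.68  0.8   1.16 -0.    1.18 -2.25]
```

Request:
{"api": "play_rows", "payload": {
  "plan": [
    [0,0,0,0,0,0,0.3],
    [0,0,0,0,0,0,-0.5],
    [0,0,0,0,0,0,-0.5],
    [0,0,0,0,0,0,-0.5],
    [0,0,0,0,0,0,-0.5]
  ]
}}

```text
time_s: 40.7
eef_pos: [593.7, -327.5, 64.6]
ee_rot: [0.0, -0.001, 1.0, -0.0]
force: [1.4, -0.3, -1.1]
grip_width: 0.661
```

```bash
python3 st.py 1.571
```

```text
40.7 [ 593.7 -327.5   64.6] fix turn [ 0.0009  0.0008 -0.002 ] F [ 1.4 -0.3 -1.1] g 0.661 [-0.68  0.8   1.16 -0.    1.18 -2.25]
```

Request:
{"api": "play_rows", "payload": {
  "plan": [
    [0,0,10,0,0,0,-0.5],
    [0,0,20,0,0,0,-0.5],
    [0,0,20,0,0,0,-0.5],
    [0,0,0,0,0,0,-0.5]
  ]
}}

```text
time_s: 41.03
eef_pos: [593.0, -326.8, 116.6]
ee_rot: [-0.001, -0.001, 1.0, 0.001]
force: [0.4, 0.3, -0.5]
grip_width: 0.662
```

```bash
python3 st.py 1.571
```

```text
41.0333 [ 593.  -326.8  116.6] fix turn [-0.0011 -0.0015 -0.002 ] F [ 0.4  0.3 -0.5] g 0.662 [-0.68  0.75  1.12 -0.    1.28 -2.25]
```

Request:
{"api": "play_rows", "payload": {
  "plan": [
    [-3,18,10,-0.001,-0.001,0,-0.5],
    [-6,36,0,0,0,0,-0.5],
    [-6,36,0,0,0,0,-0.5],
    [-6,36,0,0,0,0,-0.5],
    [-6,36,0,0,0,0,-0.5]
  ]
}}

```text
time_s: 41.45
eef_pos: [563.6, -166.2, 125.7]
ee_rot: [0.001, 0.004, 1.0, -0.001]
force: [0.8, 0.7, -0.2]
grip_width: 0.662
```

Request:
{"api": "play_rows", "payload": {
  "plan": [
    [-6,36,0,0,0,0,-0.5],
    [-5,30,0,0,0,0,-0.5],
    [-3,15,0,0,0,0,-0.5],
    [0,0,0,0,0,0,-0.5],
    [0,0,0,0,0,0,-0.5]
  ]
}}

```text
time_s: 41.87
eef_pos: [545.8, -74.3, 124.3]
ee_rot: [-0.0, 0.0, 1.0, -0.0]
force: [-0.2, -0.4, -1.2]
grip_width: 0.66
```

```bash
python3 st.py 1.571
```

```text
41.8667 [545.8 -74.3 124.3] fix turn [ 0.0005 -0.0005  0.0008] F [-0.2 -0.4 -1.2] g 0.66 [-0.35  0.47  1.56 -0.    1.11 -1.92]
```

Request:
{"api": "play_rows", "payload": {
  "plan": [
    [2,10,-6,0,0,0,-0.5],
    [0,0,-18,0,0,0,-0.5],
    [0,0,-15,0,0,0,-0.5],
    [0,0,-8,0,0,0,-0.5],
    [0,0,0,0,0,0,-0.5]
  ]
}}

```text
time_s: 42.28
eef_pos: [549.5, -66.4, 74.0]
ee_rot: [0.001, 0.003, 1.0, -0.001]
force: [0.6, -0.1, -1.2]
grip_width: 0.662
```

```bash
python3 st.py 1.571
```

```text
42.2833 [549.5 -66.4  74. ] fix turn [0.0015 0.0015 0.0054] F [ 0.6 -0.1 -1.2] g 0.662 [-0.33  0.54  1.6  -0.    1.   -1.9 ]
```

Request:
{"api": "play_rows", "payload": {
  "plan": [
    [-1,2,-5,0.001,0.001,0,-0.5],
    [0,0,-3,0,0,0,-0.5],
    [0,0,0,0,0,0,-0.5]
  ]
}}

```text
time_s: 42.53
eef_pos: [549.0, -65.3, 65.4]
ee_rot: [0.0, 0.003, 1.0, -0.0]
force: [0.1, 0.3, -0.2]
grip_width: 0.661
```

Request:
{"api": "play_rows", "payload": {
  "plan": [
    [-1,1,-1,0,0,0,-0.5],
    [0,0,-1,0,0,0,-0.5],
    [0,0,0,0,0,0,-0.5]
  ]
}}

```text
time_s: 42.78
eef_pos: [548.5, -64.6, 64.2]
ee_rot: [0.001, 0.004, 1.0, -0.001]
force: [-0.2, -0.4, -1.9]
grip_width: 0.66
```

```bash
python3 st.py 1.571
```

```text
42.7833 [548.5 -64.6  64.2] fix turn [0.0011 0.0026 0.0075] F [-0.2 -0.4 -1.9] g 0.66 [-0.33  0.56  1.61 -0.    0.97 -1.89]
```

About 1.6 mm remains. I'll lower it, release and rise, then check numerically against the first scene and side pictures.

Request:
{"api": "play_rows", "payload": {
  "plan": [
    [0,0,-1,0.001,0.002,0,-0.5],
    [0,0,-1,0,0,0,-0.5],
    [0,0,0,0,0,0,-0.5]
  ]
}}

```text
time_s: 43.03
eef_pos: [548.9, -64.7, 62.8]
ee_rot: [0.001, 0.004, 1.0, -0.0]
force: [0.5, 0.0, -1.3]
grip_width: 0.661
```

Request:
{"api": "play_rows", "payload": {
  "plan": [
    [0,0,-1,0,0,0,-0.3],
    [0,0,0,0,0,0,0.6],
    [0,0,0,0,0,0,1],
    [0,0,0,0,0,0,1],
    [0,0,0,0,0,0,1]
  ]
}}

```text
time_s: 43.45
eef_pos: [549.6, -64.9, 62.7]
ee_rot: [0.002, 0.004, 1.0, -0.001]
force: [-0.6, 0.4, 1.0]
grip_width: 0.999
```

Request:
{"api": "play_rows", "payload": {
  "plan": [
    [0,0,15,0,0,0,1],
    [0,0,30,0,0,0,1],
    [0,0,40,0,0,0,1],
    [0,0,40,0,0,0,1],
    [0,0,40,0,0,0,1]
  ]
}}

```text
time_s: 43.87
eef_pos: [544.0, -63.3, 224.9]
ee_rot: [-0.007, 0.004, 1.0, 0.003]
force: [0.7, 0.3, 0.1]
grip_width: 1.003
```

Request:
{"api": "play_rows", "payload": {
  "plan": [
    [0,-30,0,0,0,0,1],
    [0,-30,0,0,0,0,1],
    [0,-30,0,0,0,0,1],
    [0,-30,0,0,0,0,1],
    [0,0,0,0,0,0,1]
  ]
}}

```text
time_s: 44.28
eef_pos: [546.5, -187.4, 237.1]
ee_rot: [0.002, 0.001, 1.0, -0.001]
force: [0.1, -0.6, -0.1]
grip_width: 1.0
```

```bash
python3 st.py 1.571; python3 - <<'E'
from h import *
for n,boxes in (('scene',{'coup':(212,155,244,210),'cart':(262,143,300,200),'can':(256,183,290,245),'elbow':(300,200,332,222),'nut':(184,200,206,220)}),
                ('side',{'coup':(269,192,294,237),'cart':(225,188,257,240),'can':(238,165,260,192),'nut':(297,206,313,224)})):
  A=cv2.imread(f'pics/{n}0.png'); B=cap(n,n+'Z.png')['img']
  ga,gb=[cv2.Canny(cv2.cvtColor(i,6),40,120) for i in(A,B)]
  ga,gb=[cv2.GaussianBlur(i,(5,5),1) for i in(ga,gb)]
  for k,(x0,y0,x1,y1) in boxes.items():
    r=cv2.matchTemplate(gb[y0-12:y1+12,x0-12:x1+12],ga[y0:y1,x0:x1],cv2.TM_CCOEFF_NORMED)
    q=cv2.minMaxLoc(r); print(n,k,'shift px',np.array(q[3])-12,round(q[1],2))
c=cap('wrist','wZ.png'); print([(np.round(proj(c,p))) for p in([550,63,129],[466,-.5,119],[548.5,-64.3,104])])
E
```

```text
44.2833 [ 546.5 -187.4  237.1] fix turn [0.003  0.0038 0.0027] F [ 0.1 -0.6 -0.1] g 1.0 [-0.53  0.42  1.33 -0.    1.39 -2.1 ]
scene coup shift px [0 0] 0.9
scene cart shift px [0 1] 0.73
scene can shift px [0 1] 0.78
scene elbow shift px [0 0] 0.75
scene nut shift px [0 0] 0.89
side coup shift px [0 0] 0.85
side cart shift px [0 0] 0.74
side can shift px [0 0] 0.56
side nut shift px [0 0] 0.98
[array([575., 193.]), array([510.,  81.]), array([401., 183.])]
```

All pieces match the starting pictures within 1 px, about 2 mm, and the arm is clear. I'll hand in.

```bash
python3 -c "
from rig import ctrl
print(ctrl.finish_job())"
```

```text
the job is handed in; nothing more can be done
None
```

I set the coupling, carton and can upright on the cork mat and stood the valve in the green tote. I then put the can, carton and coupling back on their own spots and handed the job in at about 44 s on the robot clock, with no verdict reported.

**Last checks:**
- **Positions:** Edge matching against the first scene and side pictures put the can, carton, coupling and nut within 1 px (about 2 mm) of where they started. The elbow, checked only in the scene view, also matched. The weakest match was the can in the side view, at a score of 0.56.
- **Clearance:** The gripper is open and clear of everything, and the forces are at noise level.
- **Valve:** I last saw it upright in the tote in the picture taken before I fetched the carton, and did not check it separately at the end.

**What went wrong or disagreed:**
- **First coupling grasp:** The tool drifted about 5 mm and tilted slightly, and the coupling was found 4–5 mm from where I released it on the mat. I re-measured it before fetching it.
- **Second coupling grasp:** The first grip on the mat was too near its top, so I opened and gripped again lower.
- **Pictures:** The limit of 16 was used up before the second coupling grasp was settled. Its check and the final one were numerical only.

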